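# Set a tiller in the drilling jig

## Robot

A 7-joint arm with a two-finger parallel gripper is mounted at the origin on the work surface. World frame = base frame: x ahead of the robot, y to its left, z up, the work surface at z = 0. Lengths are in m, angles in degrees, forces in N, time in s.
With the tool pointing down it reaches from about 0.425 to 1.025 m from the base axis. Payload 9.4 kg.
Tool frame: the origin (TCP) lies on the centre line of the jaws, within the pads' length; the fingertips stand 11 mm ahead of it and the grasp point (between the pads) lies 8 mm behind it; z points along the fingers, y is the direction in which the jaws open and shut (so a half turn about z gives the same grasp; the last joint's range is limited). The gripper opens to 85 mm and grips with 20 to 120 N. Pads are 22 mm wide; open, the fingers measure 114 mm over their backs; the gripper's body (76 mm by 85 mm) begins 54 mm behind the grasp point. The pads swing forward as they close: fully open they stand 13 mm farther back than shut.
Start: joints at [-75.842, 34.337, -0.143, 91.639, 0.103, 54.024, -4.572], TCP at [0.231, 0.687, 0.22] pointing down, gripper open.
Joint ranges: [-147.43, 147.43], [-19.82, 112.94], [-74.19, 73.91], [6.32, 146.72], [-59.91, 239.91], [6.04, 106.73], [-150.56, 150.56]. Speed limits (degrees/s): [127.2, 127.2, 172.46, 172.46, 180, 180, 180].

## Interface

Orientations are given as a 3x3 rotation matrix whose columns are the frame's x, y, z axes.
In Python, from bench import arm gives the robot as it stands.
- The arm moves only by the tool move_arm, never from a script. Its argument "targets" is a list of rows, each an object of numbers: "dx", "dy", "dz": the shift along the tool's x, y, z in mm; "ax", "ay", "az": the turn, a rotation vector about the tool's x, y, z in degrees. A call has 1 to 12 rows; each row is the pose to reach, as a shift and turn from the pose measured when the call began, along the tool's axes at that moment; what a row does not reach only later rows make up. A row lasts 1/8 s, in which the tool goes at most 62.5 mm and 10.7 degrees, less where a joint would pass 70% of its speed; a pose out of reach is approached as far as the arm can. A call with a gripper value outside its range is refused whole. "gripper" is the gripper command: -1 is shut, 1 is fully open, values between are in proportion, set as the call begins (left out, the last holds). The fingers move at their own pace and stop on an object; the grip force is fixed at half the most. Time passes only in rows, so rows that repeat a pose let the fingers close. It gives the time, the measured TCP pose, the force and the opening at its end, in the units of the state.
- arm.sense(): the state, without advancing time (a new reading comes with each control period).
- arm.capture(name): name is "side" or "top"; returns a dict with "frame" (420x560x3 uint8, blue, green, red), "range_z" (420x560 float32, m along the optical axis (not along the pixel's ray), 0 where there is no reading), "camera_matrix" (3x3 intrinsics, pixels), "extrinsics" (4x4, takes a point from camera to world coordinates). Camera axes: x right, y down, z forward; pixel columns grow to the right and rows downward; lengths in m; the calibration is good to about 2 mm. A picture is of the moment at which its call begins.
- arm.close_job(): hands the job in, once; it reports no verdict.
The state is a dict: "time_s": time; "joints": joint angles; "qvel": joint speeds; "tau": joint torques, N m; "tool_pos": TCP position; "eef_rot": TCP orientation; "force": force on the tool from outside, world axes, zero at the start; "wrist_torque": the same for the moment, N m; "grip_width": opening from 0.0 (shut) to 1.0 (fully open).
Only numpy, scipy, OpenCV 4.12 (cv2) and the standard library are available. Lean on these libraries where they do the work, as an engineer would, in place of code of your own. Each camera call takes 0.05 s, during which the arm holds its last target.

## Task

Set the ash tiller up for drilling: lay it in the V-groove of the drilling jig, brass end towards the stop, then slide it along under the drill bridge until its brass end bears on the button of the end stop, and hold it there a moment with a light, steady push. The stop is only finger-tight, so do not shove it off its setting. Then swing the hold-down over so that its pad rests on the tiller, and leave everything else on the bench alone.

Things in the scene. Friction and masses are not known exactly. Their poses are not given: they have to be found in the camera images.
- tiller_centre (a point): middle of the pale ash tiller, on its axis: a straight round rod 18 mm in diameter, 180 mm long, 40 to 90 g, brass ferrule on the last 22 mm of one end, three dark rings near the other. It starts level in the two notches (116 mm apart, free beside the rod between them) of a dark wooden cradle, its axis 48 mm above the bench. y axis: along the rod to the brass end
- tiller_head (a point): centre of the flat brass end face of the tiller, 90 mm from its middle, same axes
- tiller_tail (a point): centre of the flat plain end face of the tiller, 90 mm from its middle, same axes
- jig: drilling jig fixed to the bench: plywood base 116 x 372 x 14 mm, on it an aluminium V-rail 50 mm wide, top 36 mm above the bench. Origin: on the bench under the groove; y runs along the groove towards the end stop, x across it, towards the hold-down's hinge, z up. A rod in the 90 degree groove has its axis at x = 0, 40 mm above the bench, 13 mm of it above the rail. Friction under 1 N
- groove_load (a point): point on the axis of a rod lying in the groove, at the middle of the rail's finger gap (jig y = -72.5 mm), same axes as the jig. The rail runs from jig y = -175 to 105 mm and is cut away over y = -105 to -40 mm (floor of this gap 17 mm above the bench). A rod laid with its middle here rests on the rail on both sides of the gap and is clear of bridge and hold-down
- bridge (a point): middle of the top of the dark steel drill bridge that crosses the groove at jig y = 50 to 86 mm, 76 mm wide, top 65 mm above the bench and 72 mm over its steel bush; its underside is 4 mm above a rod in the groove, so the rod can only be slid in under it
- stop_slide: brass end stop block 32 mm wide, 30 mm long, 40 mm tall, black thumbscrew on top, on rails past the groove. Origin: in the plane of its face (towards jig -y), 15.5 mm above the bench, axes as the jig's. The rod meets the 13 mm button of a steel adjusting screw in that face. The block's place varies and it is only finger-tight: it creeps at 12 N; push with 3 to 7 N
- stop_face (a point): point on the block's face where the tiller's axis would meet it, 40 mm above the bench, axes as the jig's. The screw's button (its flat tip is the point screw_tip, not measured) stands out from here towards the tiller by 3 to 15 mm, set differently each time: where it stops the tiller has to be felt
- hinge (a point): hinge of the hold-down, between two steel cheeks 66 mm high: jig x = 44, y = 20 mm, 58 mm above the bench; same axes as the jig; it turns about y
- hold_down (a joint): angle of the hold-down, a steel arm 13 mm wide, 10 mm thick, its rubber pad 44 mm from the hinge. 0: level across the groove, pad on the tiller; 1.57: upright; it starts leaning back, away from the groove, at 1.7 to 1.85 (end of travel 1.9). Friction holds it near upright; some 0.4 rad past upright towards the groove it falls slowly of itself (0.14 kg) and then bears on it with 1 to 2 N
- knob (a point): centre of the red ball knob, 20 mm across, at the free end of the hold-down arm, 80 mm from the hinge; with the arm level it hangs beside the rail at jig x = -36 mm, 63 mm above the bench
- lifeboat0: black lacquered model lifeboat 98 x 34 x 26 mm, loose on the bench; leave alone; origin under its middle
- lifeboat1: another such lifeboat; leave alone
- lifeboat2: another such lifeboat; leave alone
- porthole: brass porthole ring 54 mm across, 8 mm thick, loose on the bench; leave alone; origin under its middle
- scraper: steel scraper with a wooden handle, about 225 mm long, loose on the bench; leave alone; origin under the front end of its handle, x towards the blade
- glue_jar: amber glue jar 60 mm across, 85 mm high, loose on the bench; leave alone; origin under its middle

How it is judged:
By the outcome, as a careful person would: the job done as asked, in the order asked, and still so for the second after the job is handed in, with the robot touching nothing.
It also fails if it takes over 72 s, if anything falls off the work surface, if the arm or the gripper's body presses on something with over 40 N, if the wrist force passes 120 N, or if a joint passes its speed limit or range.

## Working session

There is one attempt and no reset: what is moved stays moved. The work goes in short steps, Python scripts to look and compute and a tool call to move; the robot and the scene stay as the last step left them, time stands still between calls to the robot, and variables do not carry over. Pictures are saved under pics/ and viewed, and the job is handed in when it is done.

Besides the shell and the picture viewer there is one more tool, called after "Request:" as name([rows], argument=value, ...), one row to a line, values as JSON. move_arm: Moves the arm, as the interface text tells. Its arguments: {"type":"object","properties":{"targets":{"type":"array"},"gripper":{"type":"number"}},"required":["targets"]}

```bash
ls; mkdir -p pics; python3 - <<'E'
from bench import arm
import cv2,numpy as np,pickle
s=arm.sense();print({k:np.round(v,3).tolist() for k,v in s.items()})
for n in("side","top"):
    c=arm.capture(n);cv2.imwrite(f"pics/{n}0.png",c["frame"]);pickle.dump(c,open(f"{n}0.pkl","wb"))
    print(n,c["camera_matrix"].tolist(),np.round(c["extrinsics"],4).tolist())
E
```

```text
pics
{'time_s': 0.0, 'joints': [-75.845, 34.385, -0.145, 91.679, 0.102, 54.024, -4.572], 'qvel': [0.027, -0.132, -0.05, -0.071, -0.008, -0.062, 0.071], 'tau': [-0.0, -77.645, 1.565, -25.801, 0.012, 0.009, -0.0], 'tool_pos': [0.231, 0.687, 0.219], 'eef_rot': [[-0.948, 0.318, -0.0], [0.318, 0.948, -0.001], [-0.0, -0.002, -1.0]], 'force': [-0.475, -0.511, 0.317], 'wrist_torque': [0.001, -0.022, 0.035], 'grip_width': 1.0}
side [[424.74538087422724, 0.0, 281.41479826010556], [0.0, 424.74538087422724, 208.5122695068712], [0.0, 0.0, 1.0]] [[0.9733, -0.1395, 0.1823, 0.3852], [-0.2293, -0.6312, 0.741, -0.7415], [0.0117, -0.763, -0.6463, 0.6319], [0.0, 0.0, 0.0, 1.0]]
top [[430.72791389670004, 0.0, 276.7688152197631], [0.0, 430.72791389670004, 207.87218505769346], [0.0, 0.0, 1.0]] [[-0.0141, -0.9908, 0.1348, 0.4234], [-0.9999, 0.0148, 0.0048, -0.0883], [-0.0067, -0.1347, -0.9909, 1.1966], [0.0, 0.0, 0.0, 1.0]]
```

View pics/side0.png

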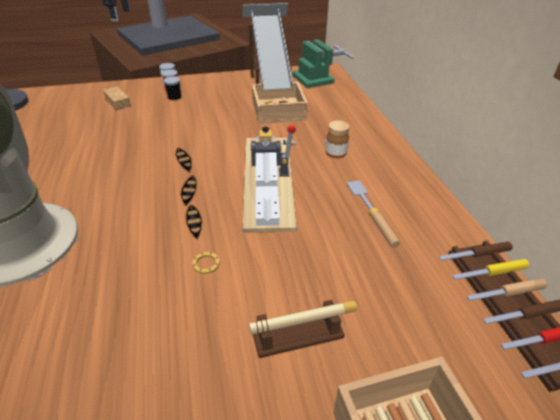

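View pics/top0.png

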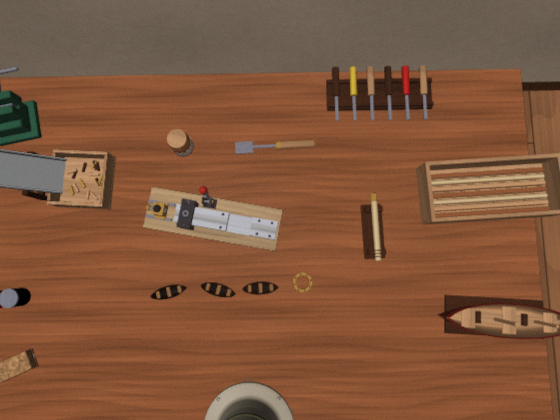

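The overview shows the jig at about (213,218) in top, with its stop end on the left (+y). The tiller is in its cradle at (376,228), brass end up (+x). I'll zoom in and measure.

```bash
cat > h.py <<'E'
import numpy as np,cv2,pickle
def cloud(c):
    z=c["range_z"];K=c["camera_matrix"];E=c["extrinsics"]
    v,u=np.mgrid[:z.shape[0],:z.shape[1]]
    P=np.stack([(u-K[0,2])/K[0,0]*z,(v-K[1,2])/K[1,1]*z,z],-1)
    return P@E[:3,:3].T+E[:3,3]
def proj(c,p):
    E=c["extrinsics"];q=(np.asarray(p)-E[:3,3])@E[:3,:3];k=q@c["camera_matrix"].T
    return k[...,:2]/k[...,2:]
def ray(c,uv,h):
    K=c["camera_matrix"];E=c["extrinsics"]
    d=E[:3,:3]@np.linalg.solve(K,[uv[0],uv[1],1.]);o=E[:3,3]
    return o+d*(h-o[2])/d[2]
def crop(c,x0,y0,x1,y1,s,fn):
    cv2.imwrite(fn,cv2.resize(c["frame"][y0:y1,x0:x1],None,fx=s,fy=s,interpolation=cv2.INTER_CUBIC))
E
python3 - <<'E'
from h import *
t=pickle.load(open("top0.pkl","rb"));s=pickle.load(open("side0.pkl","rb"))
crop(t,140,175,290,255,5,"pics/tj.png")
crop(t,340,180,420,270,6,"pics/tt.png")
crop(s,230,115,310,235,5,"pics/sj.png")
crop(s,240,290,370,360,6,"pics/st.png")
for n,c in(("top",t),("side",s)):
    P=cloud(c);print(n,"bench z",np.median(P[...,2][(P[...,0]>.4)&(P[...,0]<.8)&(abs(P[...,1])<.5)]))
    hsv=cv2.cvtColor(c["frame"],cv2.COLOR_BGR2HSV)
    red=((hsv[...,0]<5)|(hsv[...,0]>175))&(hsv[...,1]>190)&(hsv[...,2]>110)
    v,u=np.nonzero(red);print([(a,b,np.round(P[b,a],3).tolist()) for a,b in zip(u,v) if (160<a<320 and b<230)])
E
```

```text
top bench z 0.0017927434488425043
[(np.int64(201), np.int64(187), [0.621, 0.104, 0.147]), (np.int64(202), np.int64(187), [0.621, 0.101, 0.146]), (np.int64(203), np.int64(187), [0.622, 0.099, 0.145]), (np.int64(204), np.int64(187), [0.622, 0.097, 0.144]), (np.int64(200), np.int64(188), [0.618, 0.106, 0.149]), (np.int64(201), np.int64(188), [0.618, 0.104, 0.148]), (np.int64(202), np.int64(188), [0.618, 0.101, 0.15]), (np.int64(203), np.int64(188), [0.619, 0.099, 0.145]), (np.int64(204), np.int64(188), [0.619, 0.097, 0.144]), (np.int64(205), np.int64(188), [0.619, 0.094, 0.146]), (np.int64(200), np.int64(189), [0.616, 0.106, 0.146]), (np.int64(201), np.int64(189), [0.616, 0.104, 0.148]), (np.int64(202), np.int64(189), [0.616, 0.102, 0.145]), (np.int64(203), np.int64(189), [0.616, 0.099, 0.146]), (np.int64(204), np.int64(189), [0.616, 0.096, 0.147]), (np.int64(205), np.int64(189), [0.616, 0.094, 0.145]), (np.int64(200), np.int64(190), [0.614, 0.107, 0.144]), (np.int64(201), np.int64(190), [0.613, 0.103, 0.148]), (np.int64(202), np.int64(190), [0.613, 0.101, 0.149]), (np.int64(203), np.in
[... 1504 characters left out ...]
291), np.int64(129), [0.611, 0.095, 0.139]), (np.int64(292), np.int64(129), [0.613, 0.093, 0.14]), (np.int64(293), np.int64(129), [0.614, 0.09, 0.142]), (np.int64(294), np.int64(129), [0.618, 0.094, 0.139]), (np.int64(289), np.int64(130), [0.606, 0.093, 0.138]), (np.int64(290), np.int64(130), [0.608, 0.093, 0.138]), (np.int64(291), np.int64(130), [0.609, 0.09, 0.14]), (np.int64(292), np.int64(130), [0.613, 0.092, 0.138]), (np.int64(293), np.int64(130), [0.615, 0.091, 0.138]), (np.int64(290), np.int64(131), [0.608, 0.092, 0.136]), (np.int64(291), np.int64(131), [0.609, 0.089, 0.137]), (np.int64(292), np.int64(131), [0.612, 0.091, 0.136]), (np.int64(293), np.int64(131), [0.614, 0.089, 0.137])]
```

View pics/tj.png

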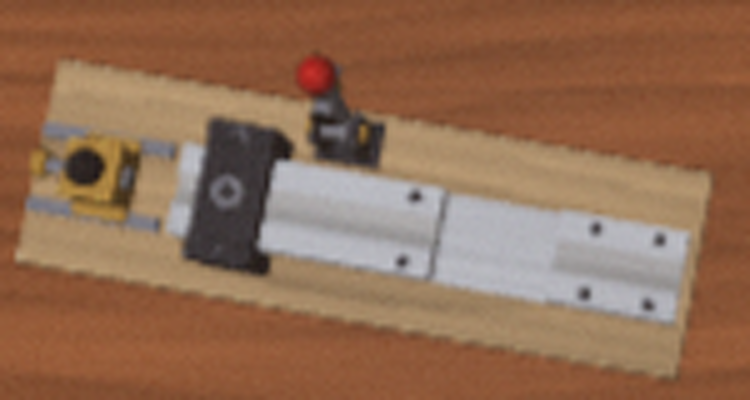

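View pics/tt.png

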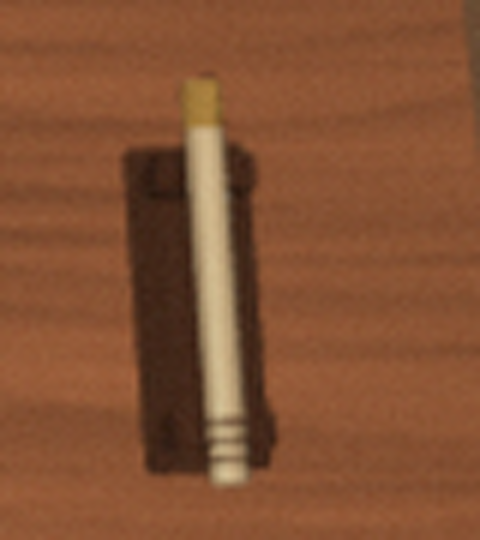

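View pics/sj.png

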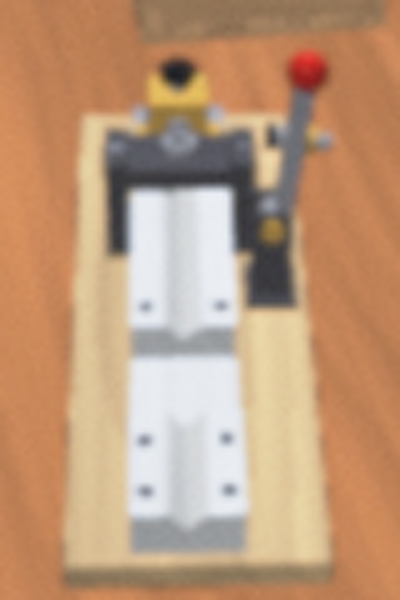

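View pics/st.png

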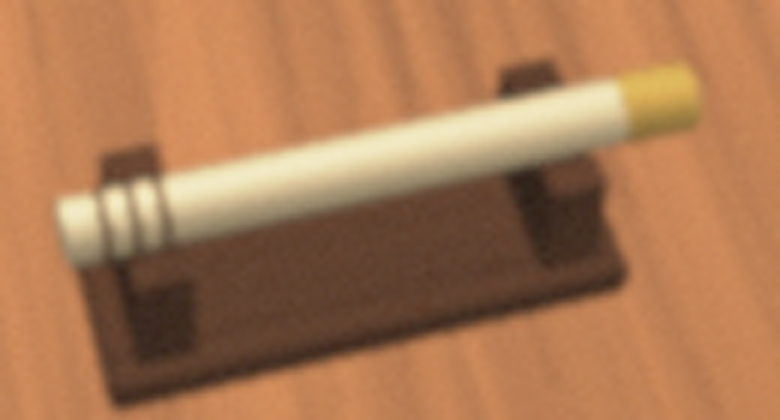

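```bash
cat > fit.py <<'E'
from h import *
from scipy.optimize import least_squares
t=pickle.load(open("top0.pkl","rb"));s=pickle.load(open("side0.pkl","rb"))
f=lambda X,Y,x0,y0,k:(x0+(X+.5)/k-.5,y0+(Y+.5)/k-.5)
T=[((60,60),(58,'B',14)),((710,172),(58,'A',14)),((675,378),(-58,'A',14)),((15,262),(-58,'B',14)),((692,232),(25,-175,36)),((673,322),(-25,-175,36)),((445,193),(25,-40,36)),((432,278),(-25,-40,36)),((228,190),(0,68,72))]
S=[((85,115),(-58,'B',14)),((330,568),(58,'A',14)),((65,568),(-58,'A',14)),((130,517),(-25,-175,36)),((245,514),(25,-175,36)),((130,328),(-25,-40,36)),((238,328),(25,-40,36)),((130,355),(-25,-40,17)),((180,132),(0,68,72))]
def world(p,j):
    x,y,a=p[:3];c,sn=np.cos(a),np.sin(a);j=np.asarray(j,float)/1000
    return np.array([x+c*j[0]-sn*j[1],y+sn*j[0]+c*j[1],j[2]])
def res(p,show=False):
    r=[]
    for c,L,o in((t,T,(140,175,5)),(s,S,(230,115,5))):
        for uv,j in L:
            yA=p[3]*1000; j=[ {'A':yA,'B':yA+372}.get(q,q) for q in j]
            e=proj(c,world(p,j))-f(*uv,*o)
            if show:print(j,np.round(e,1))
            r+=list(e)
    return np.array(r)
if __name__=="__main__":
    q=least_squares(res,[.55,.05,-.15,-.19],loss="soft_l1");p=q.x;res(p,1)
    print("jig",p,np.degrees(p[2]));np.save("jig.npy",p)
    for n,uvs,c,o in(("top",[(200,77),(229,485)],t,(340,180,6)),("side",[(692,98),(68,233)],s,(240,290,6))):
        a=[ray(c,f(*u,*o),.048) for u in uvs];d=a[0]-a[1]
        print(n,np.round(a,4).tolist(),np.linalg.norm(d),np.degrees(np.arctan2(d[1],d[0])))
    for c in(t,s):
        P=cloud(c).reshape(-1,3)
        m=(P[:,2]>.047)&(P[:,2]<.065)&(P[:,0]>.42)&(P[:,0]<.68)&(P[:,1]>-.45)&(P[:,1]<-.30)
        Q=P[m];w,v=np.linalg.eigh(np.cov(Q[:,:2].T));print(len(Q),Q.mean(0),np.degrees(np.arctan2(v[1,1],v[0,1])),Q.min(0),Q.max(0))
E
python3 fit.py
```

```text
[58, np.float64(190.13062170698967), 14] [-0.   0.7]
[58, np.float64(-181.86937829301033), 14] [0.9 2.1]
[-58, np.float64(-181.86937829301033), 14] [0.3 2.3]
[-58, np.float64(190.13062170698967), 14] [-0.2  1. ]
[25, -175, 36] [-0.1  0.5]
[-25, -175, 36] [0.4 0.7]
[25, -40, 36] [ 0.5 -0.6]
[-25, -40, 36] [-0.6  0.4]
[0, 68, 72] [0.2 0.2]
[-58, np.float64(190.13062170698967), 14] [-0.5 -0.4]
[58, np.float64(-181.86937829301033), 14] [-0.2 -1.4]
[-58, np.float64(-181.86937829301033), 14] [-1.4 -0.6]
[-25, -175, 36] [ 0.8 -0.5]
[25, -175, 36] [ 1.4 -0.2]
[-25, -40, 36] [ 1.4 -0.6]
[25, -40, 36] [ 1.  -0.8]
[-25, -40, 17] [1.6 0.4]
[0, 68, 72] [1.4 1.2]
jig [ 0.55355224  0.0912193  -0.19645548 -0.18186938] -11.256069712204043
top [[0.6178, -0.343, 0.048], [0.4355, -0.3477, 0.048]] 0.18243870202346613 1.4829023318616144
side [[0.6124, -0.3448, 0.048], [0.4346, -0.3493, 0.048]] 0.17779016876980208 1.4621382563245005
524 [ 0.52468099 -0.3435481   0.05459482] -178.40521612980174 [ 0.43651366 -0.36830406  0.04703353] [ 0.61544209 -0.32175194  0.06434974]
1246 [ 0.51899805 -0.34865495  0.05282476] -178.29528715350892 [ 0.43267898 -0.37087121  0.04700498] [ 0.6126532  -0.32237987  0.05846869]
```

```bash
cat > fit2.py <<'E'
from fit import *
# per-camera pixel offset freedom
nT=len(T)*2
def r2(p): 
    r=res(p[:4]); r=r.reshape(-1,2); r[:len(T)]+=p[4:6]; r[len(T):]+=p[6:8]
    return np.r_[r.ravel(),p[4:]*1.0]
q=least_squares(r2,[.55,.05,-.15,-.19,0,0,0,0],loss="soft_l1",f_scale=.7)
print(q.x,np.degrees(q.x[2]));print(np.round(q.fun[:-4].reshape(-1,2),1).tolist())
np.save("jig.npy",q.x[:4])
for c,n in((t,"top"),(s,"side")):
    # rail white segmentation in cloud -> axis direction
    P=cloud(c).reshape(-1,3);h=cv2.cvtColor(c["frame"],cv2.COLOR_BGR2HSV).reshape(-1,3)
    j=(P[:,:2]-q.x[:2])@np.array([[np.cos(q.x[2]),-np.sin(q.x[2])],[np.sin(q.x[2]),np.cos(q.x[2])]])
    m=(h[:,1]<45)&(h[:,2]>120)&(abs(j[:,0])<.035)&(j[:,1]>-.2)&(j[:,1]<.04)&(P[:,2]>.01)&(P[:,2]<.05)
    Q=P[m];w,v=np.linalg.eigh(np.cov(Q[:,:2].T));jj=j[m];print(n,m.sum(),"rail heading",np.degrees(np.arctan2(*(v[:,1]*np.sign(v[1,1])))),"x mean",jj[:,0].mean(),"y",np.percentile(jj[:,1],[1,99]),"z",np.median(Q[:,2]))
    m=(h[:,0]>15)&(h[:,0]<30)&(h[:,1]>120)&(h[:,2]>90)&(abs(j[:,0])<.03)&(j[:,1]>.09)&(j[:,1]<.19)&(P[:,2]>.025)
    print(" stop brass",m.sum(),np.percentile(j[m],[3,50,97],axis=0).round(4).tolist(),np.percentile(P[m,2],[50,95]))
P=cloud(t)
m=(P[...,2]>.12)&(P[...,0]>.1)&(P[...,0]<.8)&(P[...,1]>-.5)&(P[...,1]<.8)
print("tall:",np.percentile(P[m],[1,50,99],axis=0).round(2).tolist())
m&=(P[...,0]<.58);print(m.sum(), P[m].round(2)[:10].tolist())
E
python3 fit2.py
```

```text
[ 0.55267954  0.09096804 -0.19432327 -0.18197156 -0.23261146 -0.91622013
 -0.49609082  0.23080495] -11.13390341925844
[[-0.2, 0.2], [0.8, 1.4], [0.3, 1.6], [-0.3, 0.5], [-0.2, -0.2], [0.3, -0.0], [0.3, -1.3], [-0.7, -0.2], [0.1, -0.3], [-1.4, -0.0], [-0.8, -1.1], [-2.1, -0.2], [0.1, -0.1], [0.8, 0.1], [0.6, -0.3], [0.2, -0.5], [0.8, 0.8], [0.6, 1.5]]
top 1457 rail heading 10.917805776441465 x mean 0.001105977255060825 y [-0.17177193  0.03810788] z 0.03342823695473496
 stop brass 145 [[-0.0194, 0.1341], [-0.0021, 0.1446], [0.0214, 0.1804]] [0.05360579 0.06085511]
side 1459 rail heading 10.880781569133912 x mean -0.0026180653261881673 y [-0.17598931  0.03695099] z 0.03169238034169253
 stop brass 94 [[-0.0171, 0.1293], [-0.0013, 0.1367], [0.0122, 0.1588]] [0.05361964 0.05782835]
tall: [[0.42, -0.09, 0.12], [0.42, -0.09, 1.2], [0.72, 0.62, 1.2]]
891 [[0.42, -0.09, 1.2], [0.42, -0.09, 1.2], [0.42, -0.09, 1.2], [0.42, -0.09, 1.2], [0.42, -0.09, 1.2], [0.42, -0.09, 1.2], [0.42, -0.09, 1.2], [0.42, -0.09, 1.2], [0.42, -0.09, 1.2], [0.42, -0.09, 1.2]]
```

Request:
move_arm([
  {"dx": -210, "dy": -238, "az": 30},
  {"dx": -210, "dy": -238, "az": 30},
  {"dx": -210, "dy": -238, "az": 30},
  {"dx": -210, "dy": -238, "az": 30},
  {"dx": -423, "dy": -477, "az": 59},
  {"dx": -423, "dy": -477, "az": 59},
  {"dx": -423, "dy": -477, "az": 59},
  {"dx": -423, "dy": -477, "az": 59},
  {"dx": -423, "dy": -477, "az": 59},
  {"dx": -423, "dy": -477, "az": 59},
  {"dx": -423, "dy": -477, "az": 59},
  {"dx": -423, "dy": -477, "az": 59},
], gripper=0.3)

```text
$.targets[0]: bad value
```

Request:
move_arm([
  {"dx": -41, "dy": -46, "dz": 0, "ax": 0, "ay": 0, "az": 6},
  {"dx": -82, "dy": -92, "dz": 0, "ax": 0, "ay": 0, "az": 12},
], gripper=0.3)

```text
time_s: 0.35
tool_pos: [0.2792, 0.5721, 0.2186]
eef_rot: [[-0.86, 0.51, -0.001], [0.51, 0.86, -0.002], [-0.001, -0.002, -1.0]]
force: [0.8, -0.1, 0.3]
grip_width: 0.652
```

Request:
move_arm([
  {"dx": -46, "dy": -34, "dz": 0, "ax": 0, "ay": 0, "az": 5},
  {"dx": -92, "dy": -67, "dz": 0, "ax": 0, "ay": 0, "az": 10},
  {"dx": -138, "dy": -101, "dz": 0, "ax": 0, "ay": 0, "az": 16},
  {"dx": -184, "dy": -135, "dz": 0, "ax": 0, "ay": 0, "az": 21},
  {"dx": -230, "dy": -168, "dz": 0, "ax": 0, "ay": 0, "az": 26},
  {"dx": -276, "dy": -202, "dz": 0, "ax": 0, "ay": 0, "az": 31},
  {"dx": -322, "dy": -236, "dz": 0, "ax": 0, "ay": 0, "az": 37},
  {"dx": -368, "dy": -269, "dz": 0, "ax": 0, "ay": 0, "az": 42},
  {"dx": -414, "dy": -303, "dz": 0, "ax": 0, "ay": 0, "az": 47},
  {"dx": -414, "dy": -303, "dz": 0, "ax": 0, "ay": 0, "az": 47},
])

```text
time_s: 1.6
tool_pos: [0.4817, 0.0959, 0.2197]
eef_rot: [[-0.205, 0.979, 0.0], [0.979, 0.205, -0.004], [-0.004, -0.001, -1.0]]
force: [-0.5, 0.8, 1.6]
grip_width: 0.65
```

Request:
move_arm([
  {"dx": -44, "dy": -5, "dz": 0, "ax": 0, "ay": 0, "az": 10},
  {"dx": -88, "dy": -10, "dz": 0, "ax": 0, "ay": 0, "az": 20},
  {"dx": -132, "dy": -15, "dz": 0, "ax": 0, "ay": 0, "az": 30},
  {"dx": -176, "dy": -19, "dz": 0, "ax": 0, "ay": 0, "az": 40},
  {"dx": -221, "dy": -24, "dz": 0, "ax": 0, "ay": 0, "az": 50},
  {"dx": -265, "dy": -29, "dz": 0, "ax": 0, "ay": 0, "az": 60},
  {"dx": -309, "dy": -34, "dz": 0, "ax": 0, "ay": 0, "az": 70},
  {"dx": -353, "dy": -39, "dz": 0, "ax": 0, "ay": 0, "az": 80},
  {"dx": -397, "dy": -44, "dz": 0, "ax": 0, "ay": 0, "az": 90},
  {"dx": -441, "dy": -49, "dz": 0, "ax": 0, "ay": 0, "az": 100},
  {"dx": -441, "dy": -49, "dz": 0, "ax": 0, "ay": 0, "az": 100},
  {"dx": -441, "dy": -49, "dz": 0, "ax": 0, "ay": 0, "az": 100},
])

```text
time_s: 3.1
tool_pos: [0.5246, -0.3441, 0.2207]
eef_rot: [[0.999, 0.035, -0.001], [0.035, -0.999, -0.002], [-0.001, 0.002, -1.0]]
force: [-0.3, -0.6, -0.2]
grip_width: 0.65
```

```bash
python3 - <<'E'
from bench import arm
from h import *
s=arm.sense();print(np.round(s["joints"],1),np.round(s["tool_pos"],4),np.round(s["eef_rot"],3).tolist())
c=arm.capture("side");pickle.dump(c,open("side1.pkl","wb"));crop(c,210,180,390,370,4,"pics/s1.png")
E
```

```text
[ -0.9  34.   45.7 106.8 -30.4  52.  -28.7] [ 0.5246 -0.3441  0.2207] [[0.999, 0.035, -0.001], [0.035, -0.999, -0.002], [-0.001, 0.002, -1.0]]
```

View pics/s1.png

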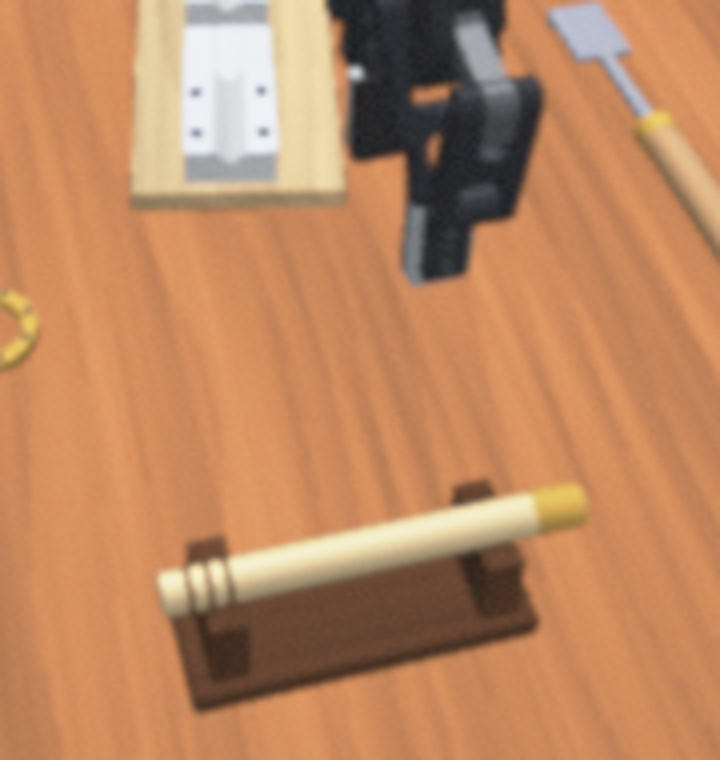

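Both fingers hang above the rod's middle, with tool x along the rod. I'll descend and grip.

Request:
move_arm([
  {"dx": 0, "dy": 1, "dz": 40, "ax": 0, "ay": 0, "az": 0},
  {"dx": 0, "dy": 2, "dz": 80, "ax": 0, "ay": 0, "az": 0},
  {"dx": 0, "dy": 2, "dz": 120, "ax": 0, "ay": 0, "az": 0},
  {"dx": 0, "dy": 2, "dz": 145, "ax": 0, "ay": 0, "az": 0},
  {"dx": 0, "dy": 2, "dz": 160, "ax": 0, "ay": 0, "az": 0},
  {"dx": 0, "dy": 2, "dz": 170, "ax": 0, "ay": 0, "az": 0},
  {"dx": 0, "dy": 2, "dz": 173, "ax": 0, "ay": 0, "az": 0},
  {"dx": 0, "dy": 2, "dz": 173, "ax": 0, "ay": 0, "az": 0},
])

```text
time_s: 4.15
tool_pos: [0.525, -0.3462, 0.0484]
eef_rot: [[0.999, 0.036, 0.0], [0.036, -0.999, -0.002], [0.0, 0.002, -1.0]]
force: [-0.8, 0.5, -0.3]
grip_width: 0.648
```

```bash
python3 - <<'E'
from bench import arm
from h import *
c=arm.capture("side");crop(c,210,230,390,370,4,"pics/s2.png")
E
```

```text
(no output)
```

View pics/s2.png

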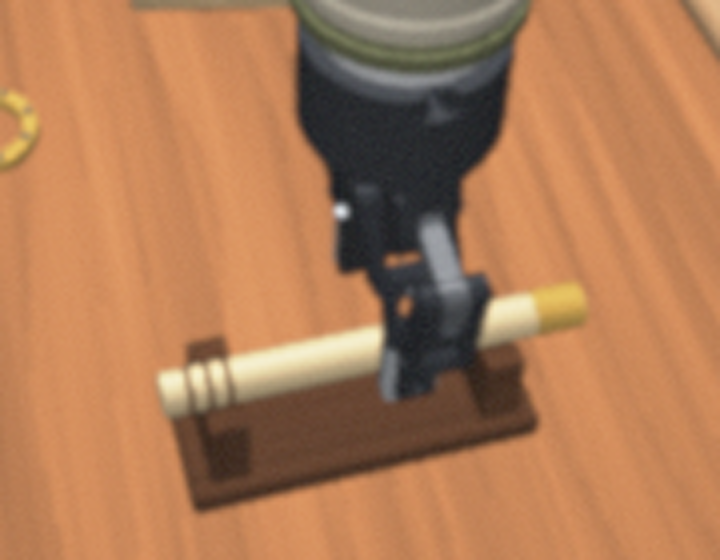

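Request:
move_arm([
  {"dx": 0, "dy": 0, "dz": 0, "ax": 0, "ay": 0, "az": 0},
  {"dx": 0, "dy": 0, "dz": 0, "ax": 0, "ay": 0, "az": 0},
  {"dx": 0, "dy": 0, "dz": 0, "ax": 0, "ay": 0, "az": 0},
  {"dx": 0, "dy": 0, "dz": 0, "ax": 0, "ay": 0, "az": 0},
  {"dx": 0, "dy": 0, "dz": 0, "ax": 0, "ay": 0, "az": 0},
], gripper=-1)

```text
time_s: 4.82
tool_pos: [0.525, -0.3463, 0.0485]
eef_rot: [[0.999, 0.036, 0.0], [0.036, -0.999, -0.003], [0.0, 0.003, -1.0]]
force: [-0.3, -0.3, 0.2]
grip_width: -0.003
```

```bash
python3 - <<'E'
from bench import arm
from h import *
c=arm.capture("side");crop(c,210,230,390,370,4,"pics/s3.png");print(proj(c,arm.sense()["tool_pos"]))
E
```

```text
[305.04180213 316.13815372]
```

View pics/s3.png

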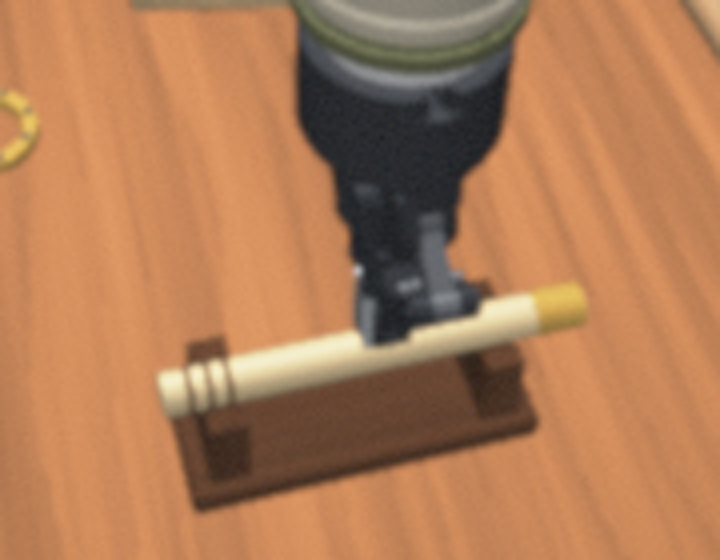

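```bash
python3 - <<'E'
from bench import arm
from h import *
c=arm.capture("side");P=cloud(c)
for v in range(300,326,2): print(v,[ (P[v,u]*1000).round(0).astype(int).tolist() for u in (295,305,315)])
d=arm.capture("top");crop(d,340,180,420,270,6,"pics/t3.png");print(proj(d,arm.sense()["tool_pos"]))
crop(c,285,280,345,330,12,"pics/s3z.png")
E
```

```text
300 [[529, -274, -2], [518, -361, 112], [522, -392, 149]]
302 [[527, -279, -2], [518, -360, 105], [522, -393, 147]]
304 [[526, -283, -1], [514, -374, 120], [519, -401, 154]]
306 [[525, -287, -1], [514, -374, 116], [518, -405, 154]]
308 [[524, -292, -1], [514, -375, 112], [518, -405, 150]]
310 [[523, -296, -1], [514, -376, 108], [517, -407, 147]]
312 [[522, -300, -1], [519, -360, 80], [541, -347, 56]]
314 [[508, -344, 56], [520, -360, 74], [540, -351, 56]]
316 [[507, -347, 56], [520, -359, 68], [540, -351, 51]]
318 [[507, -350, 54], [524, -351, 50], [540, -353, 48]]
320 [[506, -352, 52], [523, -354, 50], [548, -333, 12]]
322 [[506, -355, 51], [523, -353, 43], [548, -336, 11]]
324 [[506, -354, 43], [529, -338, 13], [546, -340, 11]]
[375.73435896 226.6463602 ]
```

View pics/s3z.png

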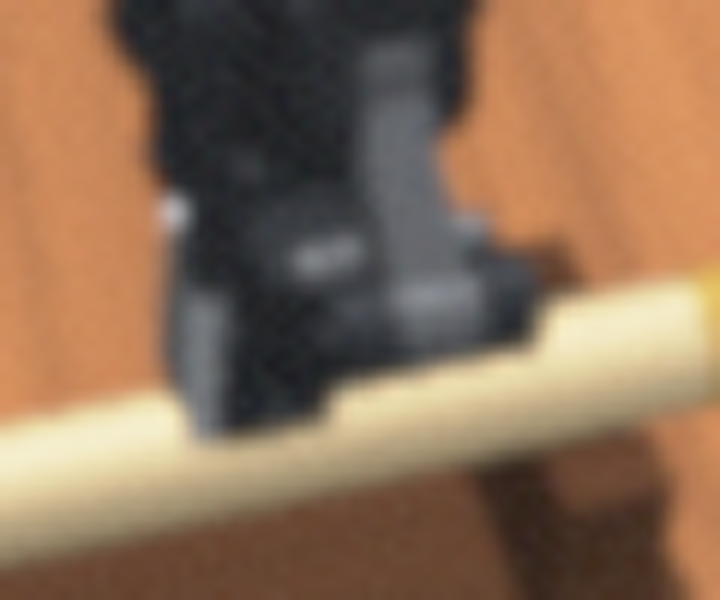

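View pics/t3.png

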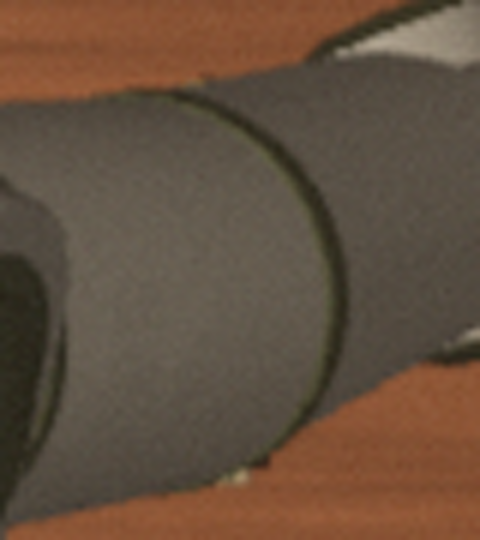

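```bash
python3 - <<'E'
from bench import arm
from h import *
c=arm.capture("side")
for z in (.03,.04,.05,.06,.07): print(z,(proj(c,[.525,-.38,z])-[210,230])*4)
E
```

```text
0.03 [400.65435233 440.9158277 ]
0.04 [402.04739194 426.77390321]
0.05 [403.46732992 412.35891053]
0.06 [404.91495295 397.66286352]
0.07 [406.39107868 382.67746151]
```

Request:
move_arm([
  {"dx": 0, "dy": 0, "dz": -20, "ax": 0, "ay": 0, "az": 0},
  {"dx": 0, "dy": 0, "dz": -50, "ax": 0, "ay": 0, "az": 0},
  {"dx": 0, "dy": 0, "dz": -60, "ax": 0, "ay": 0, "az": 0},
  {"dx": 0, "dy": 0, "dz": -60, "ax": 0, "ay": 0, "az": 0},
])

```text
time_s: 5.52
tool_pos: [0.5255, -0.3462, 0.1095]
eef_rot: [[0.999, 0.036, 0.002], [0.036, -0.999, -0.003], [0.002, 0.003, -1.0]]
force: [-0.4, 0.5, 0.2]
grip_width: -0.002
```

```bash
python3 - <<'E'
from bench import arm
from h import *
c=arm.capture("side");P=cloud(c);crop(c,210,210,390,360,4,"pics/s4.png");q=arm.sense()["tool_pos"];print(q,(proj(c,q)-[210,210])*4,(proj(c,q-np.array([0,0,.011]))-[210,210])*4)
m=(P[...,2]>.06)&(P[...,2]<.3)&(abs(P[...,0]-.525)<.03)&(P[...,1]<-.3)&(P[...,1]>-.42)
Q=P[m];i=np.argsort(Q[:,2])[:25];print((Q[i]*1000).round().astype(int).tolist())
E
```

```text
[ 0.52514618 -0.34581821  0.10867526] [387.59104467 330.23705771] [386.17106462 348.1140986 ]
[[519, -353, 121], [518, -353, 121], [516, -353, 122], [514, -343, 124], [517, -354, 125], [516, -354, 125], [516, -353, 126], [514, -354, 126], [514, -343, 126], [527, -358, 126], [517, -354, 126], [514, -354, 127], [519, -359, 127], [514, -348, 127], [525, -358, 128], [518, -353, 128], [514, -350, 128], [518, -357, 128], [516, -353, 128], [514, -353, 129], [518, -356, 129], [530, -359, 129], [531, -359, 129], [519, -358, 129], [514, -344, 130]]
```

View pics/s4.png

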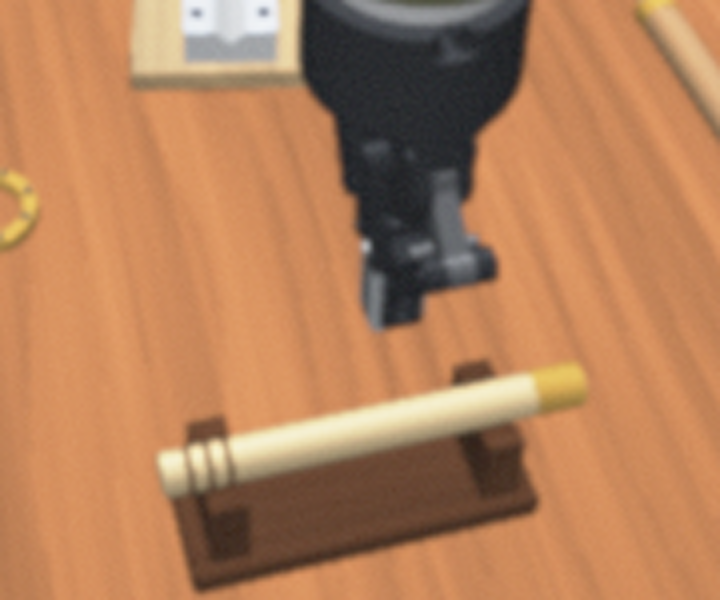

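```bash
python3 - <<'E'
from bench import arm
from h import *
c=arm.capture("side")
for y in(-.346,-.353,-.359):
  for z in (.098,.105,.11,.115,.12,.125): print(y,z,((proj(c,[.523,y,z])-[210,210])*4).round())
c=arm.capture("side");P=cloud(c)
for v in range(282,296): print(v,[ (P[v,u]*1000).round(0).astype(int).tolist() for u in (303,306,309,312)])
E
```

```text
-0.346 0.098 [381. 349.]
-0.346 0.105 [382. 338.]
-0.346 0.11 [383. 329.]
-0.346 0.115 [383. 321.]
-0.346 0.12 [384. 313.]
-0.346 0.125 [384. 304.]
-0.353 0.098 [386. 363.]
-0.353 0.105 [387. 352.]
-0.353 0.11 [388. 344.]
-0.353 0.115 [388. 335.]
-0.353 0.12 [389. 327.]
-0.353 0.125 [390. 319.]
-0.359 0.098 [390. 375.]
-0.359 0.105 [391. 364.]
-0.359 0.11 [392. 356.]
-0.359 0.115 [393. 348.]
-0.359 0.12 [393. 339.]
-0.359 0.125 [394. 331.]
282 [[515, -353, 144], [512, -375, 171], [514, -383, 180], [514, -394, 192]]
283 [[516, -352, 142], [513, -374, 167], [514, -383, 178], [514, -393, 190]]
284 [[515, -353, 140], [518, -359, 147], [514, -384, 177], [515, -394, 188]]
285 [[516, -352, 137], [518, -358, 143], [514, -384, 175], [527, -359, 142]]
286 [[516, -353, 136], [518, -359, 142], [523, -360, 142], [527, -360, 140]]
287 [[516, -353, 133], [518, -360, 140], [523, -359, 139], [528, -359, 137]]
288 [[516, -354, 132], [518, -361, 140], [523, -360, 137], [529, -357, 132]]
289 [[516, -352, 127], [518, -360, 136], [524, -358, 132], [528, -359, 132]]
290 [[385, -741, 632], [518, -361, 135], [523, -359, 131], [528, -359, 131]]
291 [[516, -353, 124], [519, -359, 131], [524, -359, 129], [529, -358, 126]]
292 [[516, -353, 122], [519, -359, 128], [558, -264, 1], [564, -265, 0]]
293 [[547, -263, 0], [553, -262, -3], [558, -265, -1], [564, -266, -1]]
294 [[547, -264, -2], [552, -266, 0], [557, -268, 0], [563, -268, -1]]
295 [[546, -267, -1], [551, -267, -2], [557, -269, -1], [562, -271, -1]]
```

The closed tips measure about 13 mm above the reported TCP instead of 11 mm ahead of it, so the fingers shut above the rod without touching it. I'll correct for that with roughly 25 mm more depth, reopen, and descend while watching the force.

Request:
move_arm([
  {"dx": -3, "dy": 0, "dz": 0, "ax": 0, "ay": 0, "az": 0},
  {"dx": -3, "dy": 0, "dz": 0, "ax": 0, "ay": 0, "az": 0},
  {"dx": -3, "dy": 0, "dz": 0, "ax": 0, "ay": 0, "az": 0},
  {"dx": -3, "dy": 0, "dz": 0, "ax": 0, "ay": 0, "az": 0},
  {"dx": -3, "dy": 0, "dz": 0, "ax": 0, "ay": 0, "az": 0},
  {"dx": -3, "dy": 0, "dz": 30, "ax": 0, "ay": 0, "az": 0},
  {"dx": -3, "dy": 0, "dz": 60, "ax": 0, "ay": 0, "az": 0},
  {"dx": -3, "dy": 0, "dz": 70, "ax": 0, "ay": 0, "az": 0},
  {"dx": -3, "dy": 0, "dz": 72, "ax": 0, "ay": 0, "az": 0},
  {"dx": -3, "dy": 0, "dz": 72, "ax": 0, "ay": 0, "az": 0},
], gripper=0.65)

```text
time_s: 6.92
tool_pos: [0.522, -0.3463, 0.0366]
eef_rot: [[0.999, 0.036, 0.0], [0.036, -0.999, -0.003], [0.0, 0.003, -1.0]]
force: [0.1, 0.6, 0.2]
grip_width: 0.828
```

```bash
python3 - <<'E'
from bench import arm
from h import *
c=arm.capture("side");crop(c,210,210,390,360,4,"pics/s5.png");print(arm.sense()["force"],arm.sense()["grip_width"])
E
```

```text
[-0.91169004  0.74076052 -0.53505297] 0.8249944766891052
```

View pics/s5.png

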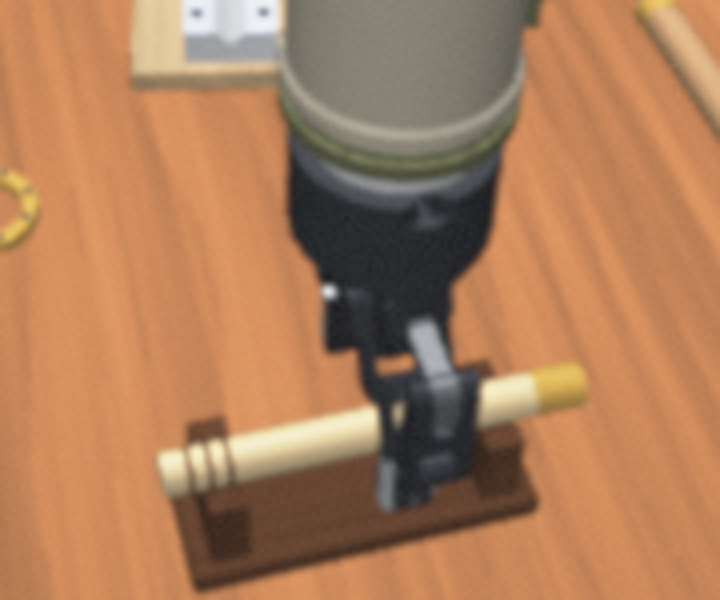

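Request:
move_arm([
  {"dx": 0, "dy": 0, "dz": 6, "ax": 0, "ay": 0, "az": 0},
  {"dx": 0, "dy": 0, "dz": 11, "ax": 0, "ay": 0, "az": 0},
  {"dx": 0, "dy": 0, "dz": 15, "ax": 0, "ay": 0, "az": 0},
  {"dx": 0, "dy": 0, "dz": 15, "ax": 0, "ay": 0, "az": 0},
], gripper=0.2)

```text
time_s: 7.48
tool_pos: [0.5219, -0.3462, 0.0214]
eef_rot: [[0.999, 0.036, 0.0], [0.036, -0.999, -0.002], [-0.0, 0.002, -1.0]]
force: [1.0, 0.7, -0.4]
grip_width: 0.598
```

```bash
python3 - <<'E'
from bench import arm
from h import *
c=arm.capture("side");crop(c,210,210,390,360,4,"pics/s6.png");print(arm.sense()["force"],arm.sense()["grip_width"])
E
```

```text
[ 0.18949441 -0.00285238 -0.06650409] 0.5987459204119739
```

View pics/s6.png

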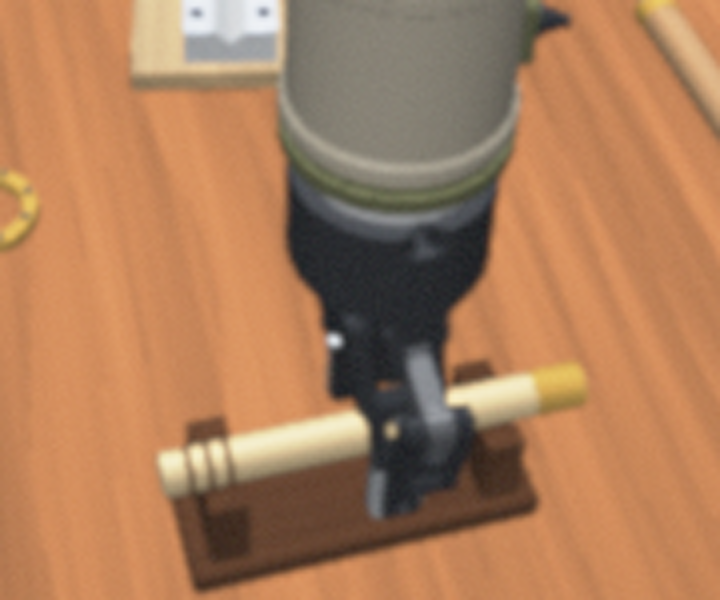

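The fingers now straddle the rod, with the near tip at about (390,515), well below it. Closing.

Request:
move_arm([
  {"dx": 0, "dy": 0, "dz": 0, "ax": 0, "ay": 0, "az": 0},
  {"dx": 0, "dy": 0, "dz": 0, "ax": 0, "ay": 0, "az": 0},
  {"dx": 0, "dy": 0, "dz": 0, "ax": 0, "ay": 0, "az": 0},
  {"dx": 0, "dy": 0, "dz": 0, "ax": 0, "ay": 0, "az": 0},
], gripper=-1)

```text
time_s: 8.02
tool_pos: [0.522, -0.3453, 0.0218]
eef_rot: [[0.999, 0.036, 0.0], [0.036, -0.999, -0.001], [0.0, 0.001, -1.0]]
force: [-0.7, 3.6, 6.1]
grip_width: 0.188
```

```bash
python3 - <<'E'
from bench import arm
from h import *
c=arm.capture("side");crop(c,210,210,390,360,4,"pics/s7.png");s=arm.sense();print(s["force"],s["grip_width"],s["wrist_torque"])
E
```

```text
[-1.01675262  4.97151844  5.94466108] 0.18682139763417335 [ 0.93204346  0.20011625 -0.0505593 ]
```

View pics/s7.png

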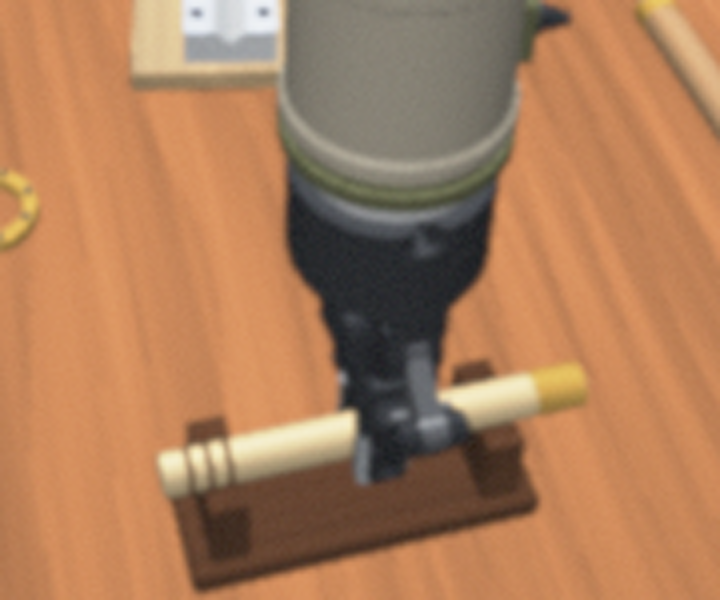

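Request:
move_arm([
  {"dx": 0, "dy": 0, "dz": -15, "ax": 0, "ay": 0, "az": 0},
  {"dx": 0, "dy": 0, "dz": -50, "ax": 0, "ay": 0, "az": 0},
  {"dx": 0, "dy": 0, "dz": -90, "ax": 0, "ay": 0, "az": 0},
  {"dx": 3, "dy": -36, "dz": -120, "ax": 0, "ay": 0, "az": -8},
  {"dx": 6, "dy": -80, "dz": -130, "ax": 0, "ay": 0, "az": -17},
  {"dx": 10, "dy": -125, "dz": -130, "ax": 0, "ay": 0, "az": -27},
  {"dx": 14, "dy": -170, "dz": -130, "ax": 0, "ay": 0, "az": -37},
  {"dx": 17, "dy": -215, "dz": -130, "ax": 0, "ay": 0, "az": -47},
  {"dx": 21, "dy": -260, "dz": -130, "ax": 0, "ay": 0, "az": -57},
  {"dx": 24, "dy": -300, "dz": -130, "ax": 0, "ay": 0, "az": -66},
  {"dx": 27, "dy": -335, "dz": -130, "ax": 0, "ay": 0, "az": -73},
  {"dx": 29, "dy": -359, "dz": -130, "ax": 0, "ay": 0, "az": -77},
])

```text
time_s: 9.57
tool_pos: [0.5384, 0.0157, 0.1522]
eef_rot: [[0.186, 0.982, 0.001], [0.982, -0.186, -0.001], [-0.001, 0.002, -1.0]]
force: [-0.4, -0.3, -0.3]
grip_width: 0.186
```

Request:
move_arm([
  {"dx": 0, "dy": 0, "dz": 0, "ax": 0, "ay": 0, "az": 0},
])

```text
time_s: 9.7
tool_pos: [0.5387, 0.0171, 0.1526]
eef_rot: [[0.184, 0.983, 0.002], [0.983, -0.184, -0.001], [-0.0, 0.002, -1.0]]
force: [-0.0, -0.7, 0.2]
grip_width: 0.187
```

```bash
python3 - <<'E'
from bench import arm
from h import *
c=arm.capture("side");crop(c,200,70,360,240,4.5,"pics/s8.png");s=arm.sense();print(s["tool_pos"],s["force"],s["joints"])
d=arm.capture("top");crop(d,120,160,330,310,3.5,"pics/t8.png")
R=s["eef_rot"];p=s["tool_pos"]
print(np.degrees(np.arctan2(R[1,0],R[0,0])))
for k in(-.09,0,.09):
    w=p+R[:,0]*k+[0,0,.026];print(k,((proj(c,w)-[200,70])*4.5).round(),((proj(d,w)-[120,160])*3.5).round())
E
```

```text
[0.53862775 0.01575829 0.15267925] [-0.37283912 -0.36016913 -0.72993532] [-23.35946096  28.43711815  22.25270915 120.83099356 -18.74371192
  33.85411194   1.38179183]
79.23699825098738
-0.09 [306. 399.] [534. 226.]
0 [302. 291.] [403. 204.]
0.09 [299. 198.] [274. 181.]
```

View pics/s8.png

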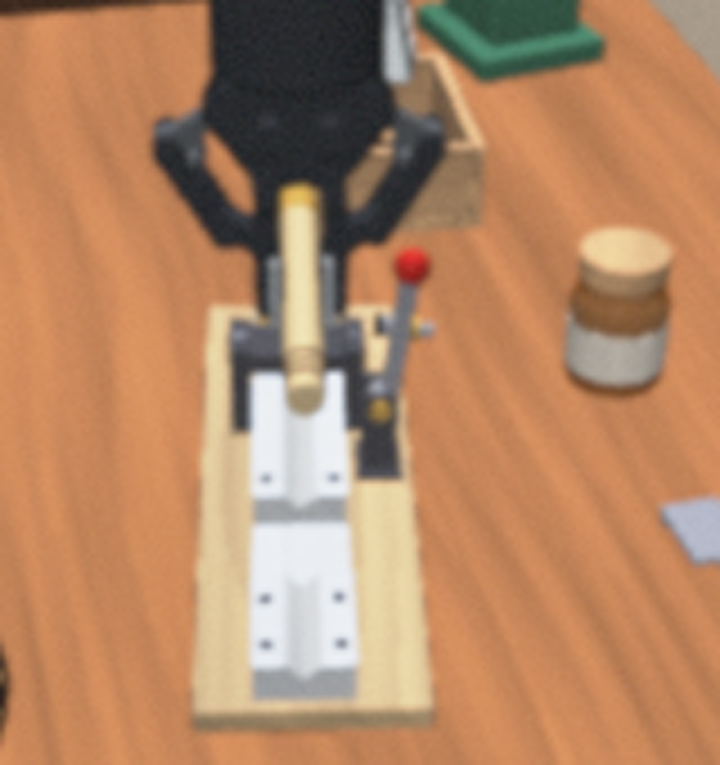

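View pics/t8.png

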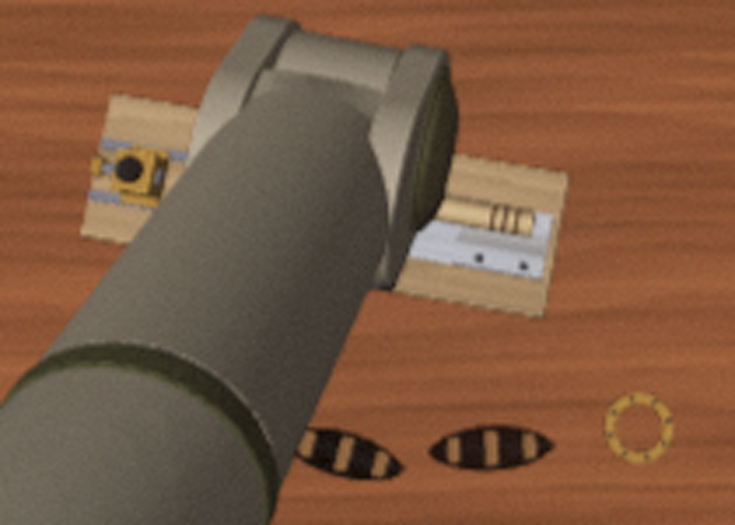

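```bash
python3 - <<'E'
from bench import arm
from h import *
s=arm.sense();R=s["eef_rot"];p=s["tool_pos"]
K=pickle.load(open("side0.pkl","rb"));
u=np.array([.189,.982,0])
for k in(-.095,-.025,.04,.1):
    w=p+u*k; w[2]=.0275;print(k,((proj(K,w)-[230,115])*5).round(), ((proj(pickle.load(open("top0.pkl","rb")),w)-[140,175])*5).round())
# same from side with current actual rod tail px (306,393)/4.5
print(ray(K,(200+306/4.5,70+393/4.5),.1787-.002))
a=np.radians(-10.9);J=np.array([.5525,.091])
d=p[:2]-J;print("jig x,y of tcp",d@[np.cos(a),np.sin(a)],d@[-np.sin(a),np.cos(a)])
E
```

```text
-0.095 [193. 523.] [678. 277.]
-0.025 [190. 420.] [551. 255.]
0.04 [188. 334.] [434. 234.]
0.1 [186. 262.] [326. 215.]
[ 0.52334381 -0.06506678  0.1767    ]
jig x,y of tcp 0.0006737005479579647 -0.07738676177658528
```

Request:
move_arm([
  {"dx": 0, "dy": 0, "dz": 30, "ax": 0, "ay": 0, "az": 0},
  {"dx": 0, "dy": 0, "dz": 70, "ax": 0, "ay": 0, "az": 0},
  {"dx": 0, "dy": 0, "dz": 100, "ax": 0, "ay": 0, "az": 0},
  {"dx": 0, "dy": 0, "dz": 115, "ax": 0, "ay": 0, "az": 0},
  {"dx": 0, "dy": 0, "dz": 122, "ax": 0, "ay": 0, "az": 0},
  {"dx": 0, "dy": 0, "dz": 126, "ax": 0, "ay": 0, "az": 0},
  {"dx": 0, "dy": 0, "dz": 126, "ax": 0, "ay": 0, "az": 0},
])

```text
time_s: 10.68
tool_pos: [0.5391, 0.0146, 0.0271]
eef_rot: [[0.188, 0.982, 0.003], [0.982, -0.188, -0.001], [-0.001, 0.003, -1.0]]
force: [0.6, -0.1, -0.0]
grip_width: 0.19
```

```bash
python3 - <<'E'
from bench import arm
from h import *
c=arm.capture("side");crop(c,220,110,320,240,6,"pics/s9.png");s=arm.sense();print(s["tool_pos"],s["force"])
E
```

```text
[0.53912333 0.01472711 0.02721041] [ 0.32075333  1.01021566 -0.53587417]
```

View pics/s9.png

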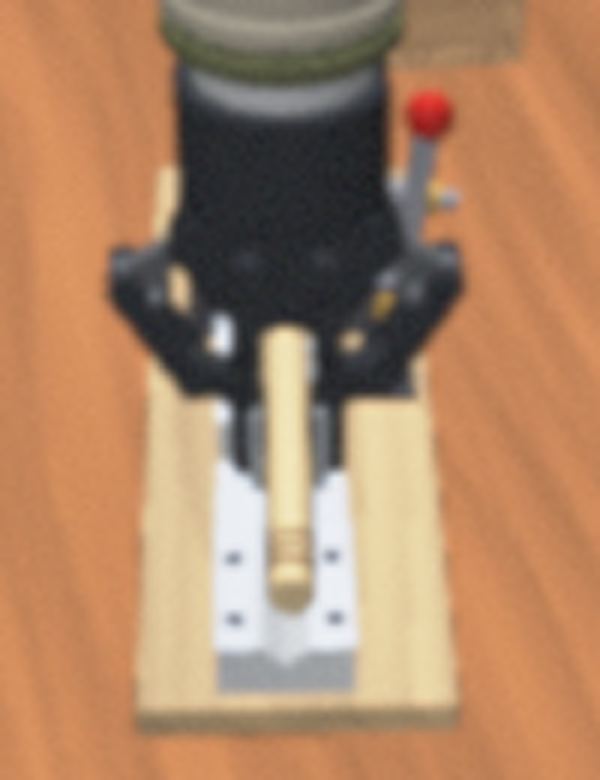

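Request:
move_arm([
  {"dx": 0, "dy": 0, "dz": 5, "ax": 0, "ay": 0, "az": 0},
  {"dx": 0, "dy": 0, "dz": 9, "ax": 0, "ay": 0, "az": 0},
  {"dx": 0, "dy": 0, "dz": 11, "ax": 0, "ay": 0, "az": 0},
  {"dx": 0, "dy": 0, "dz": 12, "ax": 0, "ay": 0, "az": 0},
])

```text
time_s: 11.22
tool_pos: [0.5384, 0.0149, 0.0157]
eef_rot: [[0.188, 0.982, 0.002], [0.982, -0.188, -0.001], [-0.0, 0.002, -1.0]]
force: [-5.3, 1.2, 18.3]
grip_width: 0.19
```

Request:
move_arm([
  {"dx": 0, "dy": 0, "dz": -1, "ax": 0, "ay": 0, "az": 0},
  {"dx": 0, "dy": 0, "dz": -1, "ax": 0, "ay": 0, "az": 0},
])

```text
time_s: 11.48
tool_pos: [0.5385, 0.0149, 0.0167]
eef_rot: [[0.188, 0.982, 0.002], [0.982, -0.188, -0.001], [-0.0, 0.002, -1.0]]
force: [0.9, -0.3, -0.4]
grip_width: 0.185
```

Request:
move_arm([
  {"dx": 0, "dy": 0, "dz": 0, "ax": 0, "ay": 0, "az": 0},
  {"dx": 0, "dy": 0, "dz": 0, "ax": 0, "ay": 0, "az": 0},
  {"dx": 0, "dy": 0, "dz": 0, "ax": 0, "ay": 0, "az": 0},
], gripper=0.0)

```text
time_s: 11.85
tool_pos: [0.5385, 0.0149, 0.0166]
eef_rot: [[0.188, 0.982, 0.002], [0.982, -0.188, -0.001], [-0.0, 0.002, -1.0]]
force: [0.6, 0.0, -0.1]
grip_width: 0.499
```

Request:
move_arm([
  {"dx": 0, "dy": 0, "dz": -20, "ax": 0, "ay": 0, "az": 0},
  {"dx": 0, "dy": 0, "dz": -60, "ax": 0, "ay": 0, "az": 0},
  {"dx": 0, "dy": 0, "dz": -90, "ax": 0, "ay": 0, "az": 0},
  {"dx": -60, "dy": 0, "dz": -100, "ax": 0, "ay": 0, "az": 0},
  {"dx": -120, "dy": 0, "dz": -100, "ax": 0, "ay": 0, "az": 0},
  {"dx": -150, "dy": 0, "dz": -100, "ax": 0, "ay": 0, "az": 0},
  {"dx": -150, "dy": 0, "dz": -100, "ax": 0, "ay": 0, "az": 0},
])

```text
time_s: 12.72
tool_pos: [0.5093, -0.1351, 0.1169]
eef_rot: [[0.193, 0.981, 0.002], [0.981, -0.193, -0.002], [-0.001, 0.002, -1.0]]
force: [0.6, 0.7, 0.2]
grip_width: 0.503
```

```bash
python3 - <<'E'
from bench import arm
from h import *
c=arm.capture("side");crop(c,220,110,320,240,6,"pics/s10.png");s=arm.sense();print(s["tool_pos"],s["force"])
d=arm.capture("top");crop(d,130,170,300,290,4.5,"pics/t10.png");pickle.dump((c,d),open("p10.pkl","wb"))
E
```

```text
[ 0.50975674 -0.13321448  0.11674905] [-0.49426674  0.83706595  0.25271207]
```

View pics/s10.png

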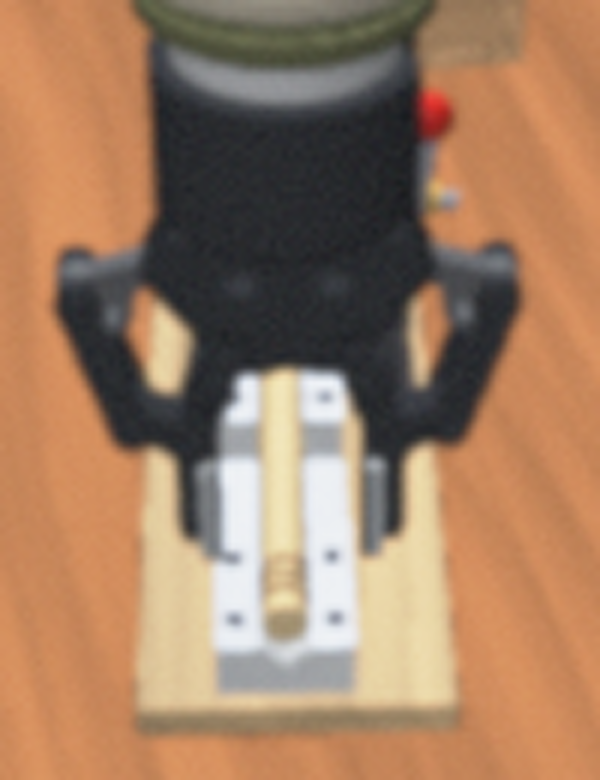

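View pics/t10.png

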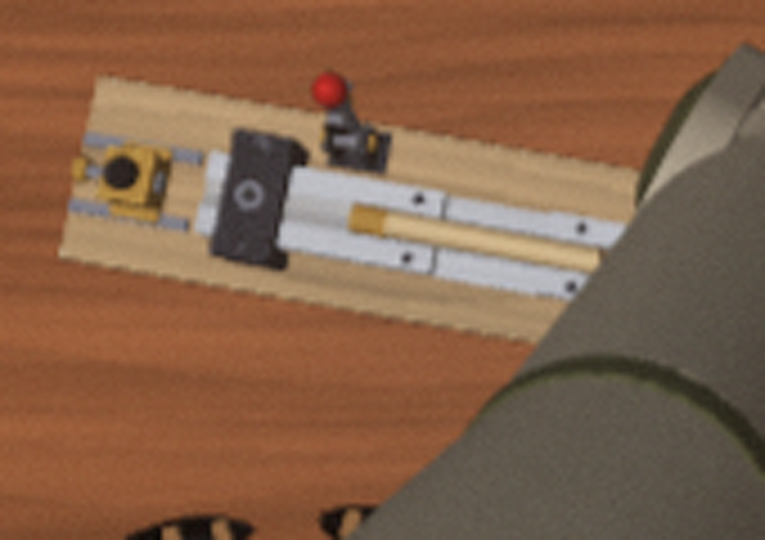

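The tiller is seated in the groove: brass end at top-crop (350,218), short of the bridge, and straight in the side view. Next I'll measure the tail and stop positions, then push from the tail with shut fingers.

```bash
python3 - <<'E'
from h import *
c,d=pickle.load(open("p10.pkl","rb"))
a=np.radians(-10.9);J=np.array([.5525,.091]);X=np.array([np.cos(a),np.sin(a)]);Y=np.array([-np.sin(a),np.cos(a)])
def jg(w):return ((w[:2]-J)@X*1000).round(1),((w[:2]-J)@Y*1000).round(1),w.round(4)
f=lambda U,V,x,y,k:(x+(U+.5)/k-.5,y+(V+.5)/k-.5)
print("head",jg(ray(d,f(349,218,130,170,4.5),.042)))
print("tail side (bottom of tail face)",jg(ray(c,f(286,640,220,110,6),.0315)))
print("tail side top", jg(ray(c,f(286,603,220,110,6),.049)))
print("stop face top edge top view",jg(ray(d,f(160,183,130,170,4.5),.040)))
crop(d,130,185,185,230,13,"pics/t10z.png")
E
```

```text
head (np.float64(0.2), np.float64(14.8), array([0.5555, 0.1055, 0.042 ]))
tail side (bottom of tail face) (np.float64(-2.1), np.float64(-165.9), array([ 0.5191, -0.0715,  0.0315]))
tail side top (np.float64(-1.9), np.float64(-166.1), array([ 0.5192, -0.0717,  0.049 ]))
stop face top edge top view (np.float64(1.3), np.float64(131.7), array([0.5786, 0.2201, 0.04  ]))
```

View pics/t10z.png

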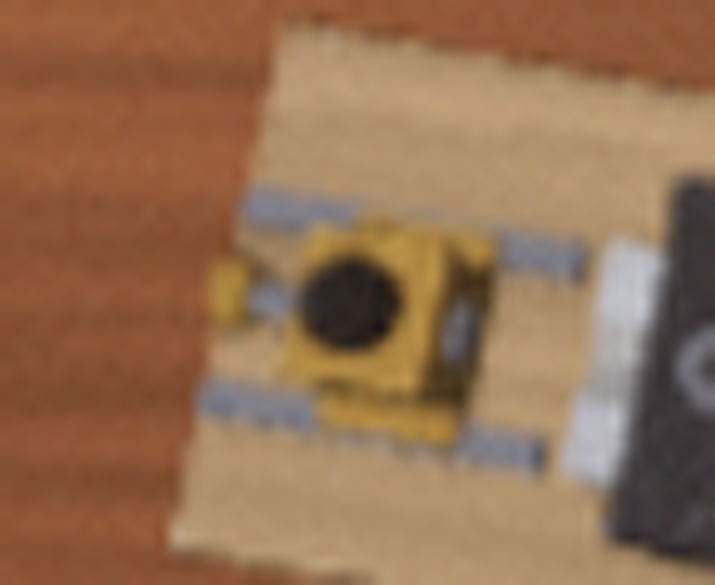

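Request:
move_arm([
  {"dx": 10, "dy": 0, "dz": 0, "ax": 0, "ay": 0, "az": 0},
  {"dx": 20, "dy": 0, "dz": 20, "ax": 0, "ay": 0, "az": 0},
  {"dx": 22, "dy": 0, "dz": 50, "ax": 0, "ay": 0, "az": 0},
  {"dx": 22, "dy": 0, "dz": 75, "ax": 0, "ay": 0, "az": 0},
  {"dx": 22, "dy": 0, "dz": 87, "ax": 0, "ay": 0, "az": 0},
  {"dx": 22, "dy": 0, "dz": 89, "ax": 0, "ay": 0, "az": 0},
  {"dx": 22, "dy": 0, "dz": 89, "ax": 0, "ay": 0, "az": 0},
], gripper=-1)

```text
time_s: 13.7
tool_pos: [0.5147, -0.1102, 0.0281]
eef_rot: [[0.188, 0.982, 0.002], [0.982, -0.188, -0.0], [0.0, 0.002, -1.0]]
force: [-0.4, -0.9, 0.3]
grip_width: 0.002
```

```bash
python3 - <<'E'
from bench import arm
from h import *
c=arm.capture("side");crop(c,220,150,320,250,6,"pics/s11.png");s=arm.sense();p=s["tool_pos"];print(p,s["force"],s["grip_width"])
P=cloud(c);print((proj(c,p)-[220,150])*6)
a=np.radians(-10.9);d=p[:2]-[.5525,.091];print("jig",d@[np.cos(a),np.sin(a)],d@[-np.sin(a),np.cos(a)])
m=(c["frame"].max(-1)<90)&(abs(P[...,0]-p[0])<.03)&(abs(P[...,1]-p[1])<.03)&(P[...,2]>.015)&(P[...,2]<.1)
Q=P[m];i=np.argsort(Q[:,2])[:15];print((Q[i]*1000).round().astype(int).tolist())
E
```

```text
[ 0.51480562 -0.11026371  0.0282971 ] [ 0.63491205  0.40301756 -0.81230735] -0.0020942458766501524
[294.48094314 478.50003443]
jig 0.001043727859839968 -0.20476049369011448
[[503, -115, 48], [521, -120, 49], [523, -120, 51], [503, -116, 52], [521, -120, 52], [501, -116, 52], [524, -118, 52], [501, -115, 54], [521, -119, 54], [503, -116, 54], [504, -114, 56], [523, -120, 56], [521, -119, 57], [501, -117, 58], [521, -119, 59]]
```

View pics/s11.png

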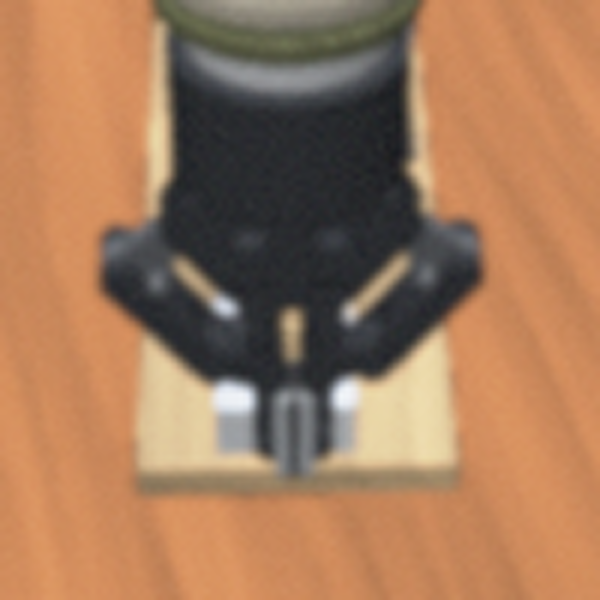

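Request:
move_arm([
  {"dx": 8, "dy": 0, "dz": 2, "ax": 0, "ay": 0, "az": 0},
  {"dx": 18, "dy": 0, "dz": 2, "ax": 0, "ay": 0, "az": 0},
  {"dx": 23, "dy": 0, "dz": 2, "ax": 0, "ay": 0, "az": 0},
  {"dx": 26, "dy": 0, "dz": 2, "ax": 0, "ay": 0, "az": 0},
  {"dx": 29, "dy": 0, "dz": 2, "ax": 0, "ay": 0, "az": 0},
  {"dx": 32, "dy": 0, "dz": 2, "ax": 0, "ay": 0, "az": 0},
  {"dx": 35, "dy": 0, "dz": 2, "ax": 0, "ay": 0, "az": 0},
  {"dx": 39, "dy": 0, "dz": 2, "ax": 0, "ay": 0, "az": 0},
  {"dx": 43, "dy": 0, "dz": 2, "ax": 0, "ay": 0, "az": 0},
  {"dx": 47, "dy": 0, "dz": 2, "ax": 0, "ay": 0, "az": 0},
  {"dx": 50, "dy": 0, "dz": 2, "ax": 0, "ay": 0, "az": 0},
  {"dx": 50, "dy": 0, "dz": 2, "ax": 0, "ay": 0, "az": 0},
])

```text
time_s: 15.25
tool_pos: [0.5243, -0.0607, 0.0263]
eef_rot: [[0.188, 0.982, 0.003], [0.982, -0.188, -0.0], [0.0, 0.003, -1.0]]
force: [-0.3, -0.2, -0.5]
grip_width: 0.001
```

```bash
cat > look.py <<'E'
import sys
from bench import arm
from h import *
n=sys.argv[1]
s=arm.sense();p=s["tool_pos"]
a=np.radians(-10.9);d=p[:2]-[.5525,.091];print("jig",d@[np.cos(a),np.sin(a)],d@[-np.sin(a),np.cos(a)],p[2],"F",np.round(s["force"],2),"along",np.round(s["force"][:2]@[-np.sin(a),np.cos(a)],2),"t",s["time_s"])
c=arm.capture("side");crop(c,220,110,320,240,5,f"pics/s{n}.png")
t=arm.capture("top");crop(t,130,175,260,255,6,f"pics/t{n}.png");pickle.dump((c,t),open(f"p{n}.pkl","wb"))
E
python3 look.py 12
```

```text
jig 0.000971179062500398 -0.15433685685344786 0.02628806533908761 F [-0.28 -0.21 -0.48] along -0.26 t 15.25
```

View pics/s12.png

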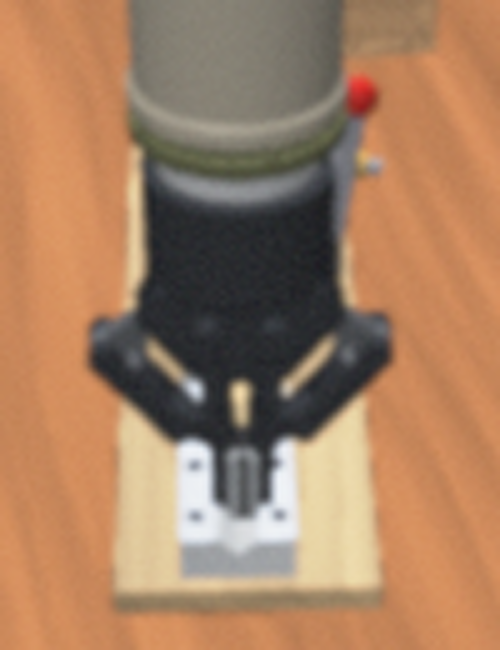

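View pics/t12.png

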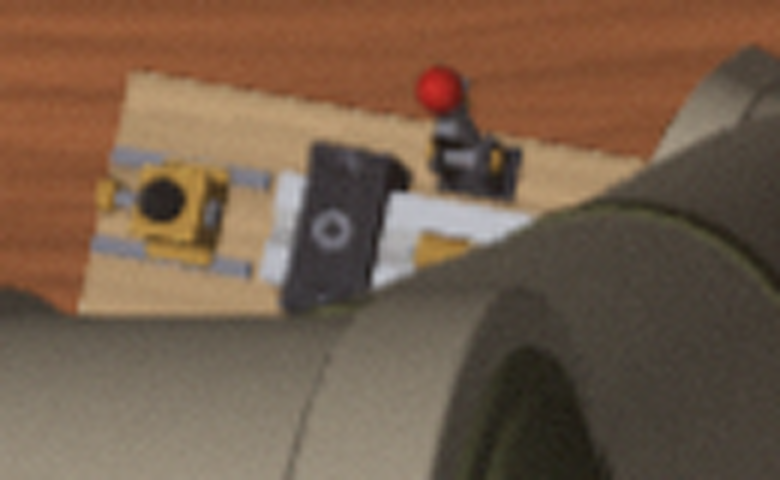

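```bash
python3 - <<'E'
from h import *
c,d=pickle.load(open("p10.pkl","rb"));_,d2=pickle.load(open("p12.pkl","rb"))
a=np.radians(-10.9);J=np.array([.5525,.091]);X=np.array([np.cos(a),np.sin(a)]);Y=np.array([-np.sin(a),np.cos(a)])
def jg(w):return ((w[:2]-J)@X*1000).round(1),((w[:2]-J)@Y*1000).round(1)
f=lambda U,V,x,y,k:(x+(U+.5)/k-.5,y+(V+.5)/k-.5)
for z in(.05,.054):print("face top edge",z,jg(ray(d,f(437,310,130,185,13),z)))
print("block back top",jg(ray(d,f(300,300,130,185,13),.054)))
print("head now",jg(ray(d2,f(417,246,130,175,6),.042)))
P=cloud(d);j=np.stack([(P[...,:2]-J)@X,(P[...,:2]-J)@Y,P[...,2]],-1)*1000
for v in range(206,216):
    print(v,[j[v,u].round().astype(int).tolist() for u in range(158,172)])
cv2.imwrite("pics/t10zz.png",cv2.resize(d["frame"][198:222,150:180],None,fx=24,fy=24,interpolation=cv2.INTER_NEAREST))
E
```

```text
face top edge 0.05 (np.float64(4.5), np.float64(135.2))
face top edge 0.054 (np.float64(4.2), np.float64(134.1))
block back top (np.float64(1.3), np.float64(162.4))
head now (np.float64(3.0), np.float64(37.7))
206 [[7, 145, 68], [7, 141, 71], [9, 144, 55], [9, 140, 56], [10, 139, 54], [11, 137, 51], [11, 135, 49], [13, 135, 39], [14, 135, 31], [15, 134, 24], [16, 134, 15], [17, 131, 15], [17, 128, 16], [18, 126, 13]]
207 [[4, 144, 70], [5, 142, 65], [5, 140, 65], [6, 139, 61], [7, 138, 54], [8, 136, 52], [8, 133, 53], [10, 134, 39], [12, 135, 27], [13, 135, 17], [14, 134, 12], [15, 132, 10], [15, 128, 12], [15, 125, 15]]
208 [[1, 143, 71], [2, 140, 70], [3, 139, 66], [4, 139, 57], [4, 137, 57], [5, 135, 53], [6, 134, 48], [7, 132, 44], [8, 130, 42], [10, 135, 15], [11, 132, 15], [12, 130, 13], [12, 128, 11], [12, 123, 18]]
209 [[-1, 143, 69], [-1, 140, 71], [1, 142, 53], [1, 138, 58], [2, 136, 58], [2, 132, 60], [4, 134, 46], [4, 131, 46], [5, 131, 37], [8, 136, 10], [8, 132, 13], [8, 129, 17], [9, 127, 13], [10, 124, 14]]
210 [[-4, 141, 72], [-3, 140, 67], [-2, 141, 55], [-1, 138, 5
[... 525 characters left out ...]
, 127, 15], [1, 124, 17], [1, 121, 17]]
213 [[-10, 145, 54], [-10, 142, 54], [-10, 139, 56], [-9, 137, 54], [-8, 135, 53], [-8, 133, 49], [-6, 135, 34], [-5, 136, 22], [-4, 134, 17], [-4, 131, 19], [-3, 130, 14], [-2, 128, 12], [-1, 126, 9], [-1, 121, 15]]
214 [[-13, 144, 55], [-13, 142, 54], [-12, 139, 53], [-12, 135, 61], [-11, 134, 53], [-10, 133, 49], [-9, 134, 35], [-8, 133, 29], [-6, 135, 12], [-6, 132, 13], [-6, 129, 16], [-5, 125, 18], [-5, 123, 16], [-4, 121, 15]]
215 [[-14, 152, 27], [-14, 147, 33], [-14, 142, 43], [-14, 138, 48], [-14, 134, 51], [-13, 134, 43], [-11, 135, 30], [-10, 134, 26], [-9, 135, 11], [-9, 130, 20], [-8, 129, 13], [-8, 125, 16], [-7, 123, 16], [-7, 121, 13]]
```

View pics/t10zz.png

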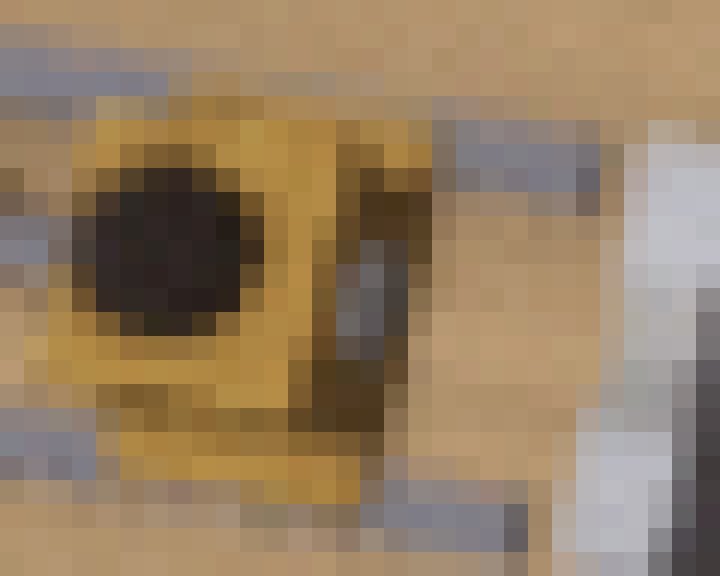

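The button tip comes out at about jig y = 130 (face about 134.5) and the head is at 38, so about 91 mm of slide remains. I'll push most of that, then feel for contact in small steps.

Request:
move_arm([
  {"dx": 4, "dy": 0, "dz": 0, "ax": 0, "ay": 0, "az": 0},
  {"dx": 8, "dy": 0, "dz": 0, "ax": 0, "ay": 0, "az": 0},
  {"dx": 13, "dy": 0, "dz": 0, "ax": 0, "ay": 0, "az": 0},
  {"dx": 18, "dy": 0, "dz": 0, "ax": 0, "ay": 0, "az": 0},
  {"dx": 23, "dy": 0, "dz": 0, "ax": 0, "ay": 0, "az": 0},
  {"dx": 28, "dy": 0, "dz": 0, "ax": 0, "ay": 0, "az": 0},
  {"dx": 33, "dy": 0, "dz": 0, "ax": 0, "ay": 0, "az": 0},
  {"dx": 38, "dy": 0, "dz": 0, "ax": 0, "ay": 0, "az": 0},
  {"dx": 43, "dy": 0, "dz": 0, "ax": 0, "ay": 0, "az": 0},
  {"dx": 48, "dy": 0, "dz": 0, "ax": 0, "ay": 0, "az": 0},
  {"dx": 52, "dy": 0, "dz": 0, "ax": 0, "ay": 0, "az": 0},
  {"dx": 55, "dy": 0, "dz": 0, "ax": 0, "ay": 0, "az": 0},
])

```text
time_s: 16.85
tool_pos: [0.5346, -0.0068, 0.0263]
eef_rot: [[0.188, 0.982, 0.003], [0.982, -0.188, -0.0], [0.0, 0.003, -1.0]]
force: [0.3, -0.5, 0.6]
grip_width: 0.005
```

Request:
move_arm([
  {"dx": 4, "dy": 0, "dz": 0, "ax": 0, "ay": 0, "az": 0},
  {"dx": 8, "dy": 0, "dz": 0, "ax": 0, "ay": 0, "az": 0},
  {"dx": 12, "dy": 0, "dz": 0, "ax": 0, "ay": 0, "az": 0},
  {"dx": 16, "dy": 0, "dz": 0, "ax": 0, "ay": 0, "az": 0},
  {"dx": 20, "dy": 0, "dz": 0, "ax": 0, "ay": 0, "az": 0},
  {"dx": 23, "dy": 0, "dz": 0, "ax": 0, "ay": 0, "az": 0},
  {"dx": 25, "dy": 0, "dz": 0, "ax": 0, "ay": 0, "az": 0},
  {"dx": 26, "dy": 0, "dz": 0, "ax": 0, "ay": 0, "az": 0},
])

```text
time_s: 17.85
tool_pos: [0.5395, 0.0189, 0.0263]
eef_rot: [[0.188, 0.982, 0.003], [0.982, -0.188, -0.0], [0.0, 0.003, -1.0]]
force: [0.3, -0.1, 0.4]
grip_width: 0.0
```

```bash
python3 look.py 13
```

```text
jig 0.000881872613237813 -0.07328819742067186 0.02632051229639774 F [ 0.25 -0.13  0.41] along -0.08 t 17.85
```

View pics/t13.png

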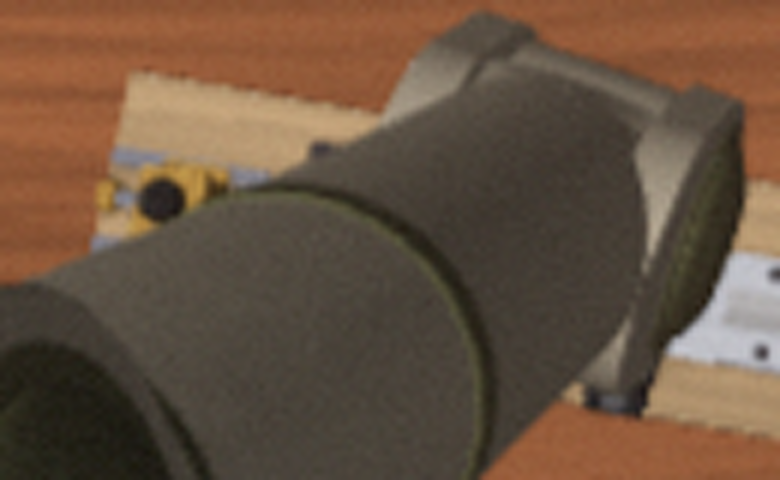

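View pics/s13.png

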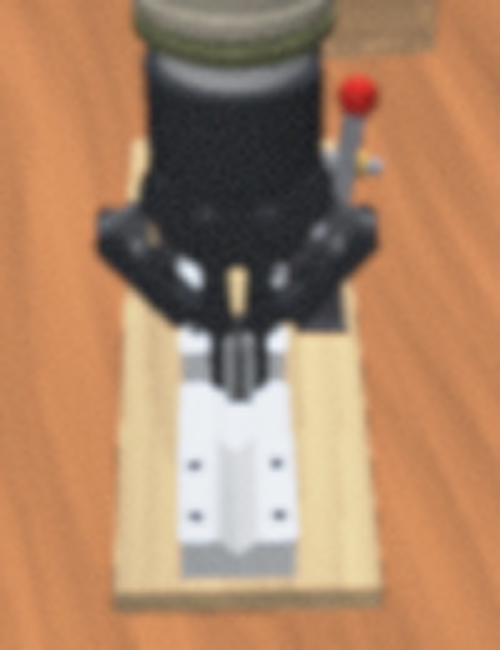

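Request:
move_arm([
  {"dx": 1, "dy": 0, "dz": 0, "ax": 0, "ay": 0, "az": 0},
  {"dx": 2, "dy": 0, "dz": 0, "ax": 0, "ay": 0, "az": 0},
  {"dx": 3, "dy": 0, "dz": 0, "ax": 0, "ay": 0, "az": 0},
  {"dx": 4, "dy": 0, "dz": 0, "ax": 0, "ay": 0, "az": 0},
  {"dx": 5, "dy": 0, "dz": 0, "ax": 0, "ay": 0, "az": 0},
  {"dx": 5.5, "dy": 0, "dz": 0, "ax": 0, "ay": 0, "az": 0},
])

```text
time_s: 18.7
tool_pos: [0.5404, 0.0244, 0.0263]
eef_rot: [[0.188, 0.982, 0.002], [0.982, -0.188, -0.0], [0.0, 0.002, -1.0]]
force: [-0.5, -1.0, 0.7]
grip_width: -0.004
```

Request:
move_arm([
  {"dx": 0.3, "dy": 0, "dz": 0, "ax": 0, "ay": 0, "az": 0},
  {"dx": 0.4, "dy": 0, "dz": 0, "ax": 0, "ay": 0, "az": 0},
])

```text
time_s: 18.95
tool_pos: [0.5405, 0.0248, 0.0263]
eef_rot: [[0.188, 0.982, 0.002], [0.982, -0.188, -0.0], [0.0, 0.002, -1.0]]
force: [-0.9, -1.4, 0.7]
grip_width: -0.001
```

Request:
move_arm([
  {"dx": 0.3, "dy": 0, "dz": 0, "ax": 0, "ay": 0, "az": 0},
  {"dx": 0.4, "dy": 0, "dz": 0, "ax": 0, "ay": 0, "az": 0},
])

```text
time_s: 19.2
tool_pos: [0.5406, 0.0252, 0.0263]
eef_rot: [[0.188, 0.982, 0.002], [0.982, -0.188, -0.0], [0.0, 0.002, -1.0]]
force: [0.4, -1.1, 0.9]
grip_width: 0.002
```

Request:
move_arm([
  {"dx": 0.3, "dy": 0, "dz": 0, "ax": 0, "ay": 0, "az": 0},
  {"dx": 0.4, "dy": 0, "dz": 0, "ax": 0, "ay": 0, "az": 0},
])

```text
time_s: 19.45
tool_pos: [0.5407, 0.0256, 0.0263]
eef_rot: [[0.188, 0.982, 0.002], [0.982, -0.188, -0.0], [0.0, 0.002, -1.0]]
force: [-0.3, -0.5, -0.3]
grip_width: 0.001
```

Request:
move_arm([
  {"dx": 0.3, "dy": 0, "dz": 0, "ax": 0, "ay": 0, "az": 0},
  {"dx": 0.4, "dy": 0, "dz": 0, "ax": 0, "ay": 0, "az": 0},
])

```text
time_s: 19.7
tool_pos: [0.5407, 0.026, 0.0263]
eef_rot: [[0.188, 0.982, 0.002], [0.982, -0.188, -0.0], [0.0, 0.002, -1.0]]
force: [-0.1, -1.9, 0.5]
grip_width: -0.001
```

Request:
move_arm([
  {"dx": 0.3, "dy": 0, "dz": 0, "ax": 0, "ay": 0, "az": 0},
  {"dx": 0.4, "dy": 0, "dz": 0, "ax": 0, "ay": 0, "az": 0},
])

```text
time_s: 19.95
tool_pos: [0.5408, 0.0265, 0.0263]
eef_rot: [[0.188, 0.982, 0.002], [0.982, -0.188, -0.0], [0.0, 0.002, -1.0]]
force: [0.1, -0.8, 0.8]
grip_width: -0.001
```

Request:
move_arm([
  {"dx": 0.3, "dy": 0, "dz": 0, "ax": 0, "ay": 0, "az": 0},
  {"dx": 0.4, "dy": 0, "dz": 0, "ax": 0, "ay": 0, "az": 0},
])

```text
time_s: 20.2
tool_pos: [0.5409, 0.0269, 0.0263]
eef_rot: [[0.188, 0.982, 0.002], [0.982, -0.188, -0.0], [0.0, 0.002, -1.0]]
force: [0.4, -0.5, -0.0]
grip_width: 0.0
```

Request:
move_arm([
  {"dx": 0.3, "dy": 0, "dz": 0, "ax": 0, "ay": 0, "az": 0},
  {"dx": 0.4, "dy": 0, "dz": 0, "ax": 0, "ay": 0, "az": 0},
])

```text
time_s: 20.45
tool_pos: [0.541, 0.0273, 0.0263]
eef_rot: [[0.188, 0.982, 0.002], [0.982, -0.188, -0.0], [0.0, 0.002, -1.0]]
force: [-0.2, -0.4, -0.2]
grip_width: 0.0
```

Request:
move_arm([
  {"dx": 0.3, "dy": 0, "dz": 0, "ax": 0, "ay": 0, "az": 0},
  {"dx": 0.4, "dy": 0, "dz": 0, "ax": 0, "ay": 0, "az": 0},
])

```text
time_s: 20.7
tool_pos: [0.5411, 0.0277, 0.0263]
eef_rot: [[0.188, 0.982, 0.003], [0.982, -0.188, -0.0], [0.0, 0.002, -1.0]]
force: [0.3, 0.2, 0.6]
grip_width: -0.0
```

Request:
move_arm([
  {"dx": 0.3, "dy": 0, "dz": 0, "ax": 0, "ay": 0, "az": 0},
  {"dx": 0.4, "dy": 0, "dz": 0, "ax": 0, "ay": 0, "az": 0},
])

```text
time_s: 20.95
tool_pos: [0.5411, 0.0281, 0.0263]
eef_rot: [[0.188, 0.982, 0.002], [0.982, -0.188, -0.0], [0.0, 0.002, -1.0]]
force: [0.2, -0.1, 0.0]
grip_width: -0.001
```

Request:
move_arm([
  {"dx": 0.3, "dy": 0, "dz": 0, "ax": 0, "ay": 0, "az": 0},
  {"dx": 0.4, "dy": 0, "dz": 0, "ax": 0, "ay": 0, "az": 0},
])

```text
time_s: 21.2
tool_pos: [0.5412, 0.0286, 0.0263]
eef_rot: [[0.188, 0.982, 0.002], [0.982, -0.188, -0.0], [0.0, 0.002, -1.0]]
force: [0.8, 0.2, -0.1]
grip_width: -0.003
```

Request:
move_arm([
  {"dx": 0.3, "dy": 0, "dz": 0, "ax": 0, "ay": 0, "az": 0},
  {"dx": 0.4, "dy": 0, "dz": 0, "ax": 0, "ay": 0, "az": 0},
])

```text
time_s: 21.45
tool_pos: [0.5413, 0.029, 0.0263]
eef_rot: [[0.188, 0.982, 0.002], [0.982, -0.188, -0.0], [0.0, 0.002, -1.0]]
force: [-0.5, -1.4, 0.0]
grip_width: 0.002
```

Request:
move_arm([
  {"dx": 0.3, "dy": 0, "dz": 0, "ax": 0, "ay": 0, "az": 0},
  {"dx": 0.4, "dy": 0, "dz": 0, "ax": 0, "ay": 0, "az": 0},
])

```text
time_s: 21.7
tool_pos: [0.5414, 0.0294, 0.0263]
eef_rot: [[0.188, 0.982, 0.002], [0.982, -0.188, -0.0], [0.0, 0.002, -1.0]]
force: [0.6, -0.8, 0.0]
grip_width: 0.002
```

```bash
python3 look.py 14; python3 - <<'E'
from h import *
c,t=pickle.load(open("p14.pkl","rb"));crop(c,235,145,305,200,10,"pics/s14z.png")
E
```

```text
jig 0.0007313592986353464 -0.06258075522328234 0.026273234327878762 F [ 0.55 -0.81  0.04] along -0.69 t 21.7
```

View pics/s14z.png

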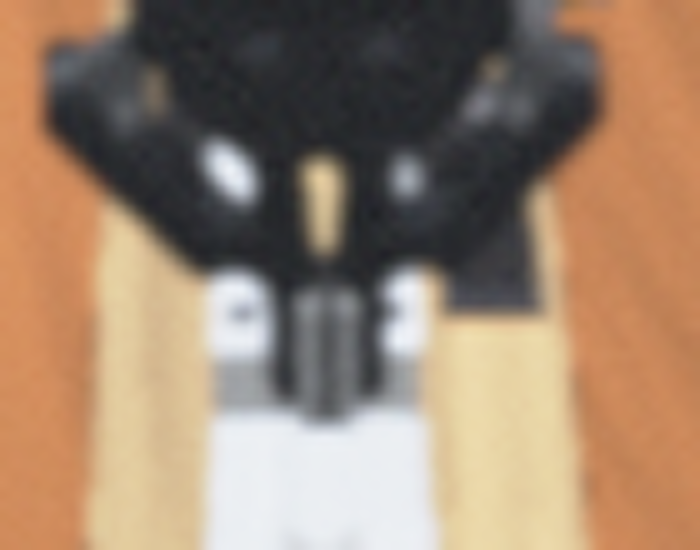

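View pics/t14.png

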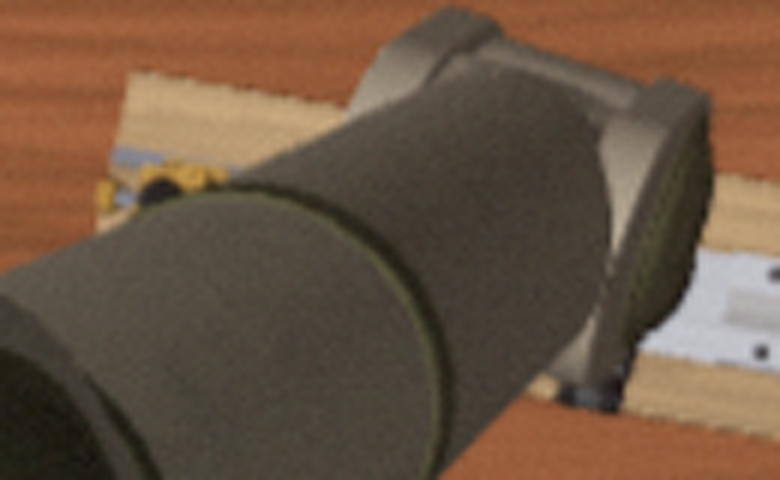

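The stop is unmoved (left edge still at (100,190)) and there is no contact yet. Continuing the search.

Request:
move_arm([
  {"dx": 0.3, "dy": 0, "dz": 0, "ax": 0, "ay": 0, "az": 0},
  {"dx": 0.4, "dy": 0, "dz": 0, "ax": 0, "ay": 0, "az": 0},
])

```text
time_s: 22.05
tool_pos: [0.5415, 0.0298, 0.0263]
eef_rot: [[0.188, 0.982, 0.002], [0.982, -0.188, -0.0], [0.0, 0.002, -1.0]]
force: [0.3, -0.9, -0.3]
grip_width: -0.002
```

Request:
move_arm([
  {"dx": 0.3, "dy": 0, "dz": 0, "ax": 0, "ay": 0, "az": 0},
  {"dx": 0.4, "dy": 0, "dz": 0, "ax": 0, "ay": 0, "az": 0},
])

```text
time_s: 22.3
tool_pos: [0.5416, 0.0302, 0.0263]
eef_rot: [[0.188, 0.982, 0.003], [0.982, -0.188, -0.0], [0.0, 0.003, -1.0]]
force: [-0.6, -0.4, -0.5]
grip_width: -0.001
```

Request:
move_arm([
  {"dx": 0.3, "dy": 0, "dz": 0, "ax": 0, "ay": 0, "az": 0},
  {"dx": 0.4, "dy": 0, "dz": 0, "ax": 0, "ay": 0, "az": 0},
])

```text
time_s: 22.55
tool_pos: [0.5416, 0.0304, 0.0263]
eef_rot: [[0.188, 0.982, 0.002], [0.982, -0.188, -0.0], [0.0, 0.002, -1.0]]
force: [0.4, -2.1, 0.7]
grip_width: -0.001
```

Request:
move_arm([
  {"dx": 0.3, "dy": 0, "dz": 0, "ax": 0, "ay": 0, "az": 0},
  {"dx": 0.4, "dy": 0, "dz": 0, "ax": 0, "ay": 0, "az": 0},
])

```text
time_s: 22.8
tool_pos: [0.5416, 0.0305, 0.0263]
eef_rot: [[0.188, 0.982, 0.002], [0.982, -0.188, -0.001], [-0.0, 0.003, -1.0]]
force: [-0.7, -3.9, -0.1]
grip_width: -0.002
```

Request:
move_arm([
  {"dx": 0.4, "dy": 0, "dz": 0, "ax": 0, "ay": 0, "az": 0},
  {"dx": 0.4, "dy": 0, "dz": 0, "ax": 0, "ay": 0, "az": 0},
])

```text
time_s: 23.05
tool_pos: [0.5416, 0.0304, 0.0263]
eef_rot: [[0.189, 0.982, 0.002], [0.982, -0.189, -0.001], [-0.001, 0.003, -1.0]]
force: [-0.6, -3.4, 1.1]
grip_width: -0.002
```

Request:
move_arm([
  {"dx": 0.5, "dy": 0, "dz": 0, "ax": 0, "ay": 0, "az": 0},
  {"dx": 0.5, "dy": 0, "dz": 0, "ax": 0, "ay": 0, "az": 0},
  {"dx": 0.5, "dy": 0, "dz": 0, "ax": 0, "ay": 0, "az": 0},
  {"dx": 0.5, "dy": 0, "dz": 0, "ax": 0, "ay": 0, "az": 0},
])

```text
time_s: 23.55
tool_pos: [0.5416, 0.0305, 0.0263]
eef_rot: [[0.189, 0.982, 0.002], [0.982, -0.189, -0.001], [-0.001, 0.003, -1.0]]
force: [-0.7, -5.1, -0.1]
grip_width: -0.001
```

Request:
move_arm([
  {"dx": 0.5, "dy": 0, "dz": 0, "ax": 0, "ay": 0, "az": 0},
  {"dx": 0.5, "dy": 0, "dz": 0, "ax": 0, "ay": 0, "az": 0},
  {"dx": 0.5, "dy": 0, "dz": 0, "ax": 0, "ay": 0, "az": 0},
  {"dx": 0.5, "dy": 0, "dz": 0, "ax": 0, "ay": 0, "az": 0},
  {"dx": 0.5, "dy": 0, "dz": 0, "ax": 0, "ay": 0, "az": 0},
  {"dx": 0.5, "dy": 0, "dz": 0, "ax": 0, "ay": 0, "az": 0},
  {"dx": 0.5, "dy": 0, "dz": 0, "ax": 0, "ay": 0, "az": 0},
  {"dx": 0.5, "dy": 0, "dz": 0, "ax": 0, "ay": 0, "az": 0},
  {"dx": 0.5, "dy": 0, "dz": 0, "ax": 0, "ay": 0, "az": 0},
  {"dx": 0.5, "dy": 0, "dz": 0, "ax": 0, "ay": 0, "az": 0},
])

```text
time_s: 24.8
tool_pos: [0.5416, 0.0305, 0.0263]
eef_rot: [[0.189, 0.982, 0.002], [0.982, -0.189, -0.002], [-0.002, 0.003, -1.0]]
force: [-0.6, -5.7, 1.7]
grip_width: 0.004
```

Contact held at about 5 N for over 1.5 s with no creep. I'll back off gently, rise, and move behind the knob.

Request:
move_arm([
  {"dx": -0.2, "dy": 0, "dz": 0, "ax": 0, "ay": 0, "az": 0},
  {"dx": -1, "dy": 0, "dz": 0, "ax": 0, "ay": 0, "az": 0},
  {"dx": -5, "dy": 0, "dz": 0, "ax": 0, "ay": 0, "az": 0},
  {"dx": -12, "dy": 0, "dz": -3, "ax": 0, "ay": 0, "az": 0},
  {"dx": -15, "dy": 0, "dz": -30, "ax": 0, "ay": 0, "az": 0},
  {"dx": -15, "dy": 0, "dz": -80, "ax": 0, "ay": 0, "az": 0},
  {"dx": -15, "dy": 0, "dz": -120, "ax": 0, "ay": 0, "az": 0},
  {"dx": -15, "dy": 20, "dz": -140, "ax": 0, "ay": 0, "az": 0},
  {"dx": -15, "dy": 65, "dz": -145, "ax": 0, "ay": 0, "az": 0},
  {"dx": -5, "dy": 102, "dz": -145, "ax": 0, "ay": 0, "az": 0},
  {"dx": -5, "dy": 102, "dz": -145, "ax": 0, "ay": 0, "az": 0},
])

```text
time_s: 26.18
tool_pos: [0.6426, 0.0064, 0.1715]
eef_rot: [[0.189, 0.982, 0.004], [0.982, -0.189, -0.002], [-0.001, 0.004, -1.0]]
force: [-0.8, 0.4, -0.7]
grip_width: 0.004
```

```bash
python3 look.py 15
```

```text
jig 0.10444227590529517 -0.0660896128929723 0.1715210039166505 F [-0.79  0.37 -0.73] along 0.21 t 26.175
```

View pics/s15.png

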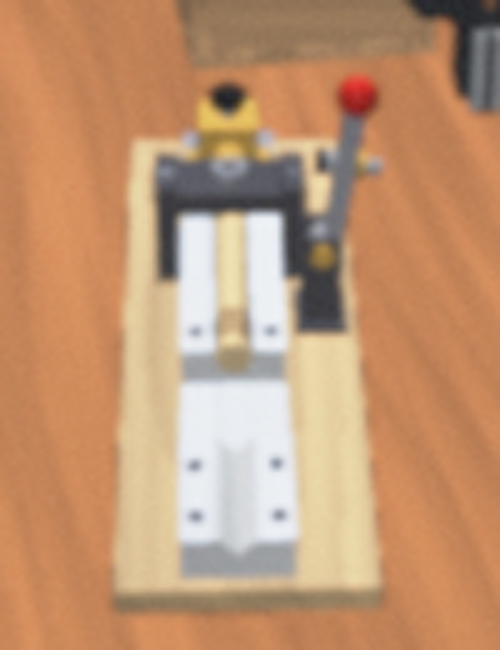

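View pics/t15.png

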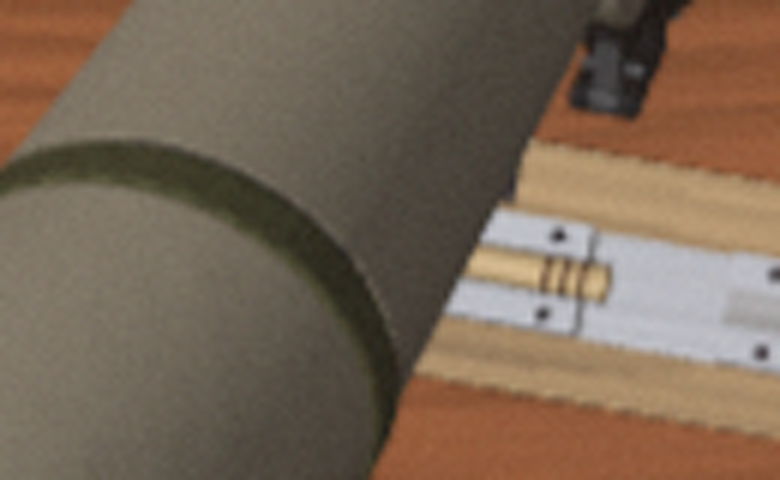

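Request:
move_arm([
  {"dx": 30, "dy": 0, "dz": 0, "ax": 0, "ay": 0, "az": 0},
  {"dx": 65, "dy": 0, "dz": 0, "ax": 0, "ay": 0, "az": 0},
  {"dx": 86, "dy": 0, "dz": 10, "ax": 0, "ay": 0, "az": 0},
  {"dx": 86, "dy": 0, "dz": 35, "ax": 0, "ay": 0, "az": 0},
  {"dx": 86, "dy": 0, "dz": 53, "ax": 0, "ay": 0, "az": 0},
  {"dx": 86, "dy": 0, "dz": 56, "ax": 0, "ay": 0, "az": 0},
  {"dx": 86, "dy": 0, "dz": 56, "ax": 0, "ay": 0, "az": 0},
])

```text
time_s: 27.15
tool_pos: [0.6559, 0.0896, 0.1151]
eef_rot: [[0.191, 0.982, 0.001], [0.982, -0.191, -0.002], [-0.002, 0.001, -1.0]]
force: [-0.8, -0.3, -0.0]
grip_width: 0.0
```

```bash
sed -i 's/crop(c,220,110,320,240,5/crop(c,220,70,340,190,5/' look.py; python3 look.py 16
```

```text
jig 0.1017942470707199 0.018179398800716878 0.1150713103231512 F [-0.75 -0.31 -0.04] along -0.45 t 27.15
```

View pics/s16.png

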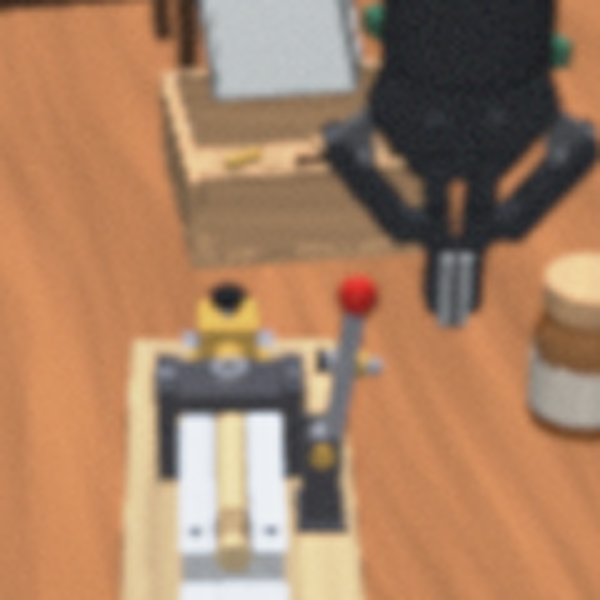

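Request:
move_arm([
  {"dx": 1, "dy": -8, "dz": 0, "ax": 0, "ay": 0, "az": 0},
  {"dx": 1, "dy": -14, "dz": 0, "ax": 0, "ay": 0, "az": 0},
  {"dx": 1, "dy": -18, "dz": 0, "ax": 0, "ay": 0, "az": 0},
  {"dx": 1, "dy": -21, "dz": 0, "ax": 0, "ay": 0, "az": 0},
  {"dx": 1, "dy": -24, "dz": 0, "ax": 0, "ay": 0, "az": 0},
  {"dx": 1, "dy": -27, "dz": 0, "ax": 0, "ay": 0, "az": 0},
  {"dx": 1, "dy": -30, "dz": 0, "ax": 0, "ay": 0, "az": 0},
  {"dx": 1, "dy": -34, "dz": 0, "ax": 0, "ay": 0, "az": 0},
  {"dx": 1, "dy": -38, "dz": 0, "ax": 0, "ay": 0, "az": 0},
  {"dx": 1, "dy": -42, "dz": 0, "ax": 0, "ay": 0, "az": 0},
])

```text
time_s: 28.5
tool_pos: [0.6149, 0.099, 0.1156]
eef_rot: [[0.191, 0.982, 0.002], [0.982, -0.191, -0.002], [-0.002, 0.002, -1.0]]
force: [0.5, -0.1, 0.5]
grip_width: -0.003
```

```bash
python3 look.py 17
```

```text
jig 0.05979491202147814 0.01961582340458472 0.11558119759183898 F [ 0.55 -0.12  0.52] along -0.02 t 28.5
```

View pics/s17.png

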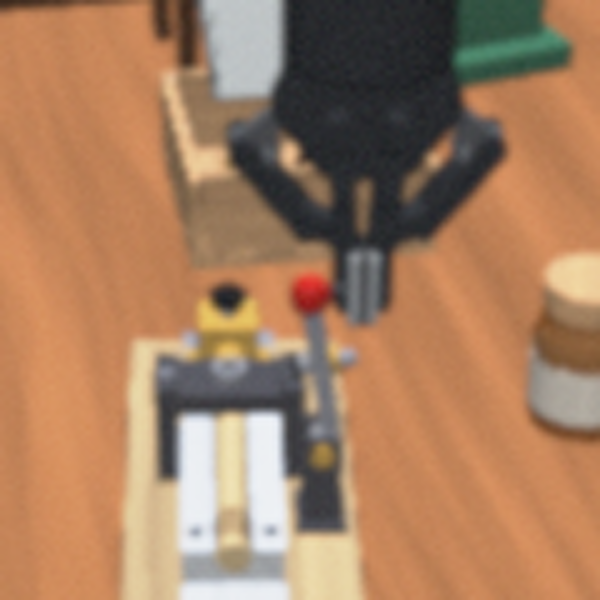

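The finger is pushing the knob, now at (310,293), and the arm is about upright. Continuing over.

Request:
move_arm([
  {"dx": 0, "dy": -4, "dz": 1, "ax": 0, "ay": 0, "az": 0},
  {"dx": 0, "dy": -8, "dz": 2, "ax": 0, "ay": 0, "az": 0},
  {"dx": 0, "dy": -12, "dz": 3, "ax": 0, "ay": 0, "az": 0},
  {"dx": 0, "dy": -16, "dz": 4, "ax": 0, "ay": 0, "az": 0},
  {"dx": 0, "dy": -20, "dz": 6, "ax": 0, "ay": 0, "az": 0},
  {"dx": 0, "dy": -24, "dz": 8, "ax": 0, "ay": 0, "az": 0},
  {"dx": 0, "dy": -28, "dz": 10, "ax": 0, "ay": 0, "az": 0},
  {"dx": 0, "dy": -31, "dz": 10, "ax": 0, "ay": 0, "az": 0},
  {"dx": 0, "dy": -34, "dz": 12, "ax": 0, "ay": 0, "az": 0},
  {"dx": 0, "dy": -34, "dz": 12, "ax": 0, "ay": 0, "az": 0},
  {"dx": 0, "dy": -34, "dz": 12, "ax": 0, "ay": 0, "az": 0},
])

```text
time_s: 29.98
tool_pos: [0.5814, 0.1055, 0.1035]
eef_rot: [[0.19, 0.982, 0.001], [0.982, -0.19, -0.002], [-0.002, 0.002, -1.0]]
force: [0.7, -0.5, 0.2]
grip_width: 0.002
```

```bash
python3 look.py 18
```

```text
jig 0.025648782828781896 0.019682257305521006 0.10353337629105287 F [ 0.68 -0.51  0.2 ] along -0.37 t 29.975
```

View pics/s18.png

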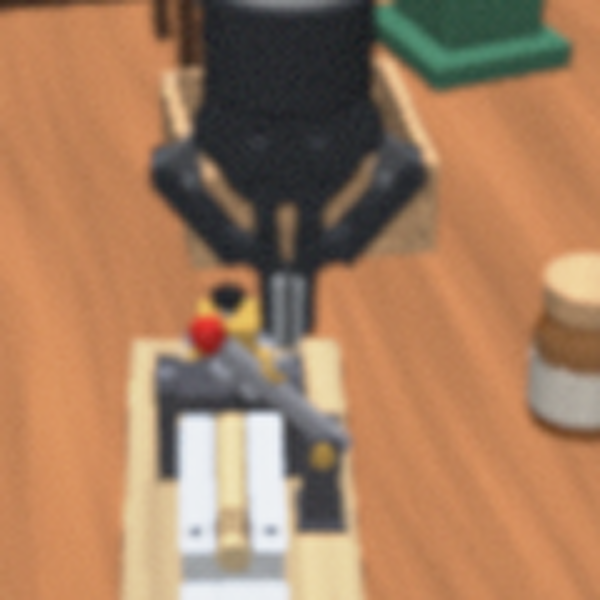

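It is past the tipping point and falling by itself. I'll lift away and let it settle.

Request:
move_arm([
  {"dx": 0, "dy": 0, "dz": -20, "ax": 0, "ay": 0, "az": 0},
  {"dx": 0, "dy": 5, "dz": -60, "ax": 0, "ay": 0, "az": 0},
  {"dx": 0, "dy": 30, "dz": -90, "ax": 0, "ay": 0, "az": 0},
  {"dx": -50, "dy": 60, "dz": -100, "ax": 0, "ay": 0, "az": 0},
  {"dx": -110, "dy": 60, "dz": -100, "ax": 0, "ay": 0, "az": 0},
  {"dx": -170, "dy": 60, "dz": -100, "ax": 0, "ay": 0, "az": 0},
  {"dx": -230, "dy": 60, "dz": -100, "ax": 0, "ay": 0, "az": 0},
  {"dx": -280, "dy": 60, "dz": -100, "ax": 0, "ay": 0, "az": 0},
  {"dx": -300, "dy": 60, "dz": -100, "ax": 0, "ay": 0, "az": 0},
  {"dx": -300, "dy": 60, "dz": -100, "ax": 0, "ay": 0, "az": 0},
])

```text
time_s: 31.32
tool_pos: [0.5827, -0.2016, 0.2042]
eef_rot: [[0.193, 0.981, 0.002], [0.981, -0.193, -0.002], [-0.002, 0.002, -1.0]]
force: [-0.3, 0.3, 0.4]
grip_width: 0.0
```

```bash
python3 look.py 19
```

```text
jig 0.08500920489671158 -0.28156903263321104 0.20424893077949555 F [-0.3   0.32  0.43] along 0.26 t 31.325
```

View pics/s19.png

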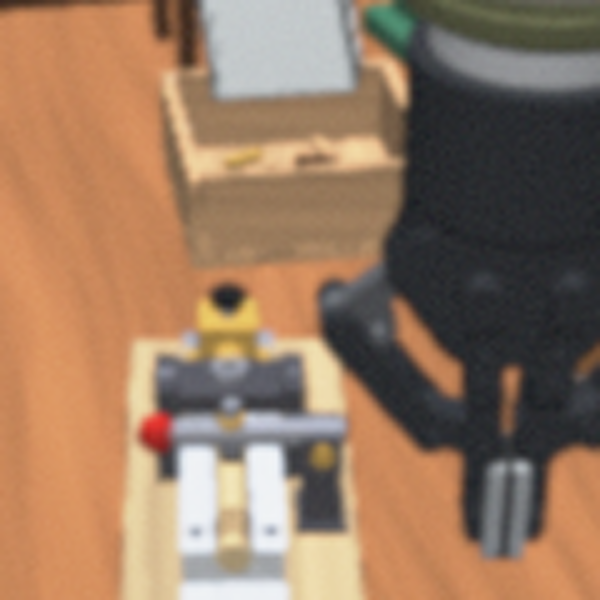

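View pics/t19.png

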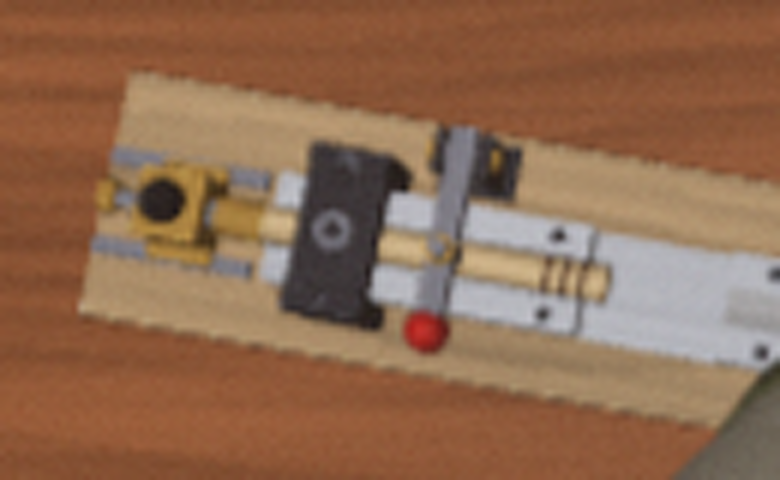

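```bash
python3 - <<'E'
from h import *
d0=pickle.load(open("p10.pkl","rb"))[1]["frame"];_,t=pickle.load(open("p19.pkl","rb"));d1=t["frame"];t15=pickle.load(open("p15.pkl","rb"))[1]["frame"]
im=np.hstack([cv2.resize(x[195:225,140:185],None,fx=8,fy=8,interpolation=cv2.INTER_NEAREST) for x in(d0,d1)])
cv2.imwrite("pics/cmp.png",im)
def sh(a,b,r): 
    y0,y1,x0,x1=r;return cv2.phaseCorrelate(*[cv2.cvtColor(x[y0:y1,x0:x1],cv2.COLOR_BGR2GRAY).astype(float) for x in(a,b)])
print("stop shift",sh(d0,d1,(196,222,142,164)),"tail since hold (frame15)",sh(t15,d1,(213,228,216,236)))
diff=cv2.absdiff(d0,d1).max(-1);diff[180:260,130:300]=0;ys,xs=np.nonzero(diff>50);print(len(xs),xs.min() if len(xs) else 0,ys.min() if len(ys) else 0)
a=pickle.load(open("top0.pkl","rb"))["frame"]
for n,r in dict(boats=(275,305,145,282),ring=(268,296,290,316),scraper=(135,160,230,320),jar=(125,160,165,197)).items():
    print(n,np.percentile(cv2.absdiff(a,d1)[r[0]:r[1],r[2]:r[3]],99))
E
```

```text
stop shift ((-0.021789923999898875, 0.3966906916978701), 0.9840619944926321) tail since hold (frame15) ((0.025398421085240486, 0.4454589191763674), 0.9599162413096699)
5338 66 126
boats 91.0
ring 65.0
scraper 70.0
jar 7.0
```

View pics/cmp.png

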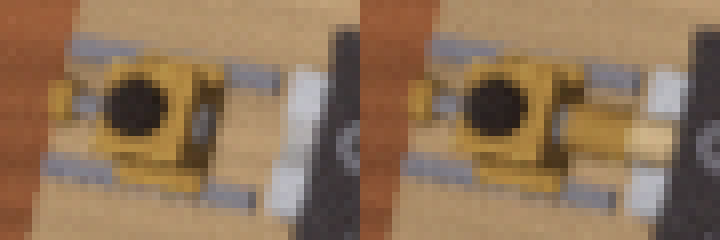

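```bash
python3 - <<'E'
from h import *
c,t=pickle.load(open("p19.pkl","rb"));cv2.imwrite("pics/t19f.png",t["frame"])
E
```

```text
(no output)
```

View pics/t19f.png

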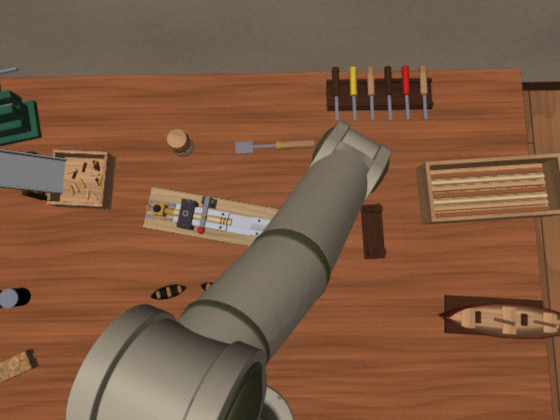

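```bash
python3 -c "
from bench import arm
print(arm.close_job())"
```

```text
the job is handed in; nothing more can be done
None
```

The tiller is in the V-groove with its brass end on the stop's button and the hold-down pad resting on it, and the job is handed in at about 31 s of the 72 s allowed.

**What I did**
- **Laying it in:** I gripped the tiller at its middle and laid it in the groove at the finger gap.
- **Sliding and push:** I pushed it by its tail with shut fingers, under the bridge. The last few millimetres went in 0.4 mm steps until I felt the button. I then held a light push, reading 3.4 to 5.7 N, for about 1.75 s; the tool did not move, so the stop did not creep.
- **Hold-down:** I pushed the knob over from behind, let the arm fall by itself onto the tiller, and moved the robot clear.

**Last checks**
- **Images:** The hold-down lies level across the tiller. The brass end is at the button with no visible gap, and the tail is where it was after the push.
- **Stop position:** Comparing images gave no shift along the groove. The comparison did show 0.4 px across it, for both the stop and the tail. I took that as an artefact of the method, but did not confirm it.
- **Other items:** The glue jar matched the first picture. At the end the arm hid two lifeboats and the porthole and came up to the scraper's handle, so I could not compare those. I registered no contact with them.

**What disagreed**
- **First grip missed:** The fingers shut above the tiller without touching it. The fingertips measured about 13 mm above the reported tool position, instead of 11 mm ahead of it as the brief says. I corrected the heights from the camera after that.
- **Force when laying down:** The groove pressed on the tiller with about 18 N as it was laid down. I eased that off before opening the fingers.

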